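# Turn the needle probe round in the spring clip and sterilise it

## Task

Take the needle probe from the drying rack and press the middle of its handle into the spring clip, let go, then take it again by its butt end on the other side of the clip and pull it out. Put it needle first and fully home into the steriliser's slanted well, let go, and then throw the steriliser's switch fully over. Keep the needle off the bench and leave the other instruments in the rack as they are.

Things in the scene. Friction and masses are not known exactly. Their poses are not given: they have to be found in the camera images.
- probe: Dissecting needle probe of plain metal, 45 g: round handle 12 mm thick, 130 mm long, rounded ends, then a plain straight needle 5 mm thick that sticks out 40 mm (the other two instruments end in a flat blade and a wire loop). Origin at the handle's middle, on the axis; x along the axis to the needle. Starts in a rack sleeve, needle up, axis rising 40 degrees, 58 mm of handle sticking out.
- probe_tip (a point): The needle's point, on the axis, 105 mm from the middle of the handle.
- probe_butt (a point): The butt end of the handle, on the axis, 65 mm from the middle of the handle.
- rack: White drying rack, fixed, foot 110 x 200 mm. Three slanted square sleeves 75 mm apart (y = -75, 0, 75 mm) rise at 40 degrees towards its +x, mouths up to 85 mm high. Bores 18 mm square, 72 mm deep along the slant, walls 3 mm; an instrument lies loosely on the bore's floor and is drawn out along its axis. Origin on the bench at the foot's centre; z up.
- spatula: Instrument in the rack with the same handle and a flat blade 20 mm wide at its upper end, 180 mm in all. Origin at the middle of the handle. To be left alone.
- loop: Instrument in the rack with the same handle and a round wire loop 24 mm wide at its upper end. Origin at the middle of the handle. To be left alone.
- clip: Bare steel spring clip on a post, fixed (foot 70 x 90 mm). Two sprung jaws, 16 mm long, open upward and flare to 114 mm high. A 12 mm handle, level along the clip's x axis (either way round), is pressed straight down between them with about 7 N onto the saddle, and pulled straight up with about as much. Origin on the bench under the clip; x along the held rod, y across the jaws, z up.
- clip_seat (a point): Centre of the clip's seat: the axis of a seated handle passes here, 92 mm above the bench.
- steriliser: White instrument steriliser, fixed, 140 x 120 x 67 mm. A slanted square steel well between its two cheeks, bore 24 mm, 100 mm deep, walls 4 mm, rises at 40 degrees towards its +x, the mouth standing above the cheeks; a probe fully home sticks out 70 mm. Origin on the bench under its middle, x the way the well rises (level), z up.
- well_floor (a point): Centre of the closed bottom end of the well, on its axis.
- well_mouth (a point): Centre of the well's open mouth, on its axis, 100 mm from the floor of the well.
- switch (a joint): Angle of the steriliser's switch lever (rad): 0 = off, leaning to the steriliser's -x; 1.0 = fully over, on, leaning to its +x. Stays where left; turns with under 0.1 N m. Pivot axis level along the steriliser's y, 22 mm above the bench, 60 mm from the ball's centre; its block is 25 mm high.
- switch_tip (a point): Centre of the switch lever's black ball, 26 mm in diameter, beside the steriliser's -y cheek, about 75 mm above the bench.

How it is judged:
By the outcome, as a careful person would: the job done as asked, in the order asked, and still so for the second after the job is handed in, with the robot touching nothing.
It also fails if it takes over 67 s, if anything falls off the work surface, if the arm or the gripper's body presses on something with over 40 N, if the wrist force passes 120 N, or if a joint passes its speed limit or range.

## Robot

A 7-joint arm with a two-finger parallel gripper is mounted at the origin on the work surface. World frame = base frame: x ahead of the robot, y to its left, z up, the work surface at z = 0. Lengths are in m, angles in rad, forces in N, time in s.
With the tool pointing down it reaches from about 0.425 to 0.875 m from the base axis. Payload 4.7 kg.
Tool frame: the origin (TCP) lies where the fingers leave the gripper's body, on its centre line; the fingertips stand 70 mm ahead of it and the grasp point (between the pads) lies 51 mm ahead of it; z points along the fingers, y is the line along which they close (so a half turn about z gives the same grasp; the last joint's range is limited). The gripper opens to 87 mm and grips with 3 to 60 N. Pads are 19 mm wide; open, the fingers measure 117 mm over their backs; the gripper's body (75 mm by 190 mm) begins 51 mm behind the grasp point.
Start: joints at [1.259, 0.321, -0.07, 1.45, 0.023, 1.371, -0.057], TCP at [0.208, -0.616, 0.292] pointing down, gripper open.
Joint ranges: [-2.86, 2.86], [-0.3, 2.09], [-1.38, 1.24], [0.06, 2.45], [-1.56, 4.7], [0.09, 2.05], [-2.69, 2.69]. Speed limits (rad/s): [2.57, 2.57, 3.14, 3.14, 3.14, 3.14, 3.14].

## Interface

Orientations are given as a rotation vector (axis times angle).
In Python, from bench import ctrl gives the robot as it stands.
- The arm moves only by the tool drive_tool, never from a script. Its argument "motion" is a list of rows, each a list of 3 entries, a list of its own where there are three numbers: the shift along the tool's x, y, z in cm, then the turn, a rotation vector about the tool's x, y, z in degrees, then the opening, from -1 (shut) to 1 (fully open). In form: [[[x, y, z], [ax, ay, az], claw], ...]. A call has 1 to 12 rows; each row shifts and turns the commanded pose from where the row before left it, along the tool's axes as they then stand; what a row does not reach is not made up. A row lasts 1/8 s, in which the tool goes at most 62.5 mm and 10.7 degrees, less where a joint would pass 70% of its speed; a pose out of reach is approached as far as the arm can. A call with a gripper value outside its range is refused whole. The fingers move at their own pace and stop on an object; "force" is the grip in N (left out, the last holds). Time passes only in rows, so rows that do not move let the fingers close. It gives the time, the measured TCP pose, the force, the opening and the grip force at its end, in the units of the state.
- ctrl.get_state(): the state, without advancing time (a new reading comes with each control period).
- ctrl.get_image(name): name is "scene" or "side" or "wrist"; returns the picture (480x640x3 uint8, red, green, blue); there is no depth.
- ctrl.calibration(name): a dict with "K" (3x3 intrinsics, pixels), "origin" and "attitude" of the camera in the world; the wrist camera has in their place "tool_from_camera" (4x4, takes a point from camera to tool coordinates, whose origin is the TCP and whose axes are the flange's). Camera axes: x right, y up, looking along -z (the intrinsics and any distortion apply to the point x, -y, -z); pixel columns grow to the right and rows downward; lengths in m; the calibration is good to about 2 mm. The wrist camera is an equidistant fisheye: a pixel r from the principal point sees the ray r / f radians off the axis. A picture is of the moment at which its call begins: read the wrist's pose just before it. calibration takes no time and is no camera call.
- ctrl.close_job(): hands the job in; it is judged then, once.
The state is a dict: "time": time; "joint_positions": joint angles; "qd": joint speeds; "joint_torque": joint torques, N m; "position": TCP position; "tool_rot": TCP orientation; "ft_force": force on the tool from outside, world axes, zero at the start; "torque": the same for the moment, N m; "grip_width": opening from 0.0 (shut) to 1.0 (fully open); "grip_force": force on a finger pad.
Only numpy, scipy, OpenCV 4.12 (cv2) and the standard library are available. Lean on these libraries where they do the work, as an engineer would, in place of code of your own. Each camera call takes 0.05 s, during which the arm holds its last target. There are 200 camera calls.

## Working session

There is one attempt and no reset: what is moved stays moved. The work goes in short steps, Python scripts to look and compute and a tool call to move; the robot and the scene stay as the last step left them, time stands still between calls to the robot, and variables do not carry over. Pictures are saved under pics/ and viewed, at most 10 in all, crops included, and the job is handed in when it is done.

Besides the shell and the picture viewer there is one more tool, called as name([rows], argument=value, ...), one row to a line, values as JSON. drive_tool: Moves the arm, as the interface text tells. Its arguments: {"type":"object","properties":{"motion":{"type":"array","items":{"type":"array"}},"force":{"type":"number"}},"required":["motion"]}

```bash
mkdir -p pics; ls
python3 - <<'E'
from bench import ctrl
import cv2,numpy as np
s=ctrl.get_state();print({k:np.round(v,3) for k,v in s.items()})
for n in("scene","side"):
    im=ctrl.get_image(n);cv2.imwrite(f"pics/{n}0.png",im[:,:,::-1]);c=ctrl.calibration(n);print(n,c)
print(ctrl.calibration("wrist"))
E
```

```text
pics
{'time': np.float64(0.0), 'joint_positions': array([ 1.259,  0.322, -0.07 ,  1.452,  0.023,  1.371, -0.057]), 'qd': array([ 0.001,  0.   ,  0.   ,  0.   ,  0.   , -0.   ,  0.001]), 'joint_torque': array([ 1.0000e-03, -4.9128e+01, -4.0400e-01, -3.1253e+01, -6.4000e-02,
        4.4000e-02,  0.0000e+00]), 'position': array([ 0.208, -0.615,  0.291]), 'tool_rot': array([-3.098e+00, -5.090e-01,  1.000e-03]), 'ft_force': array([0.564, 0.217, 0.527]), 'torque': array([ 0.018,  0.04 , -0.032]), 'grip_force': np.float64(0.0), 'grip_width': np.float64(0.998)}
scene {'K': array([[476.83846449,   0.        , 319.00011959],
       [  0.        , 476.83846449, 234.12759433],
       [  0.        ,   0.        ,   1.        ]]), 'origin': array([1.18819886, 0.10975623, 0.86441434]), 'attitude': array([0.56886159, 0.6260596 , 1.6285606 ])}
side {'K': array([[506.39419765,   0.        , 315.62510965],
       [  0.        , 506.39419765, 237.94113659],
       [  0.        ,   0.        ,   1.        ]]), 'origin': array([-0.06763787,  0.63477474,  0.95922659]), 'attitude': array([ 0.37432621, -0.92704575, -2.23560063])}
{'K': array([[371.64829954,   0.        , 317.24003989],
       [  0.        , 371.64829954, 240.20578298],
       [  0.        ,   0.        ,   1.        ]]), 'tool_from_camera': array([[ 2.77009107e-05,  9.59440288e-01,  2.81911923e-01,
         7.67768498e-02],
       [ 9.99997624e-01, -6.41046133e-04,  2.08343313e-03,
         5.82304062e-04],
       [ 2.17964823e-03,  2.81911196e-01, -9.59438027e-01,
        -9.21037288e-02],
       [ 0.00000000e+00,  0.00000000e+00,  0.00000000e+00,
         1.00000000e+00]])}
```

View pics/scene0.png

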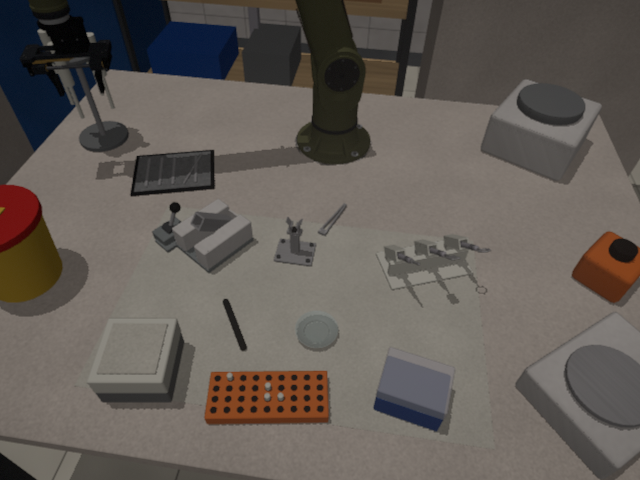

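View pics/side0.png

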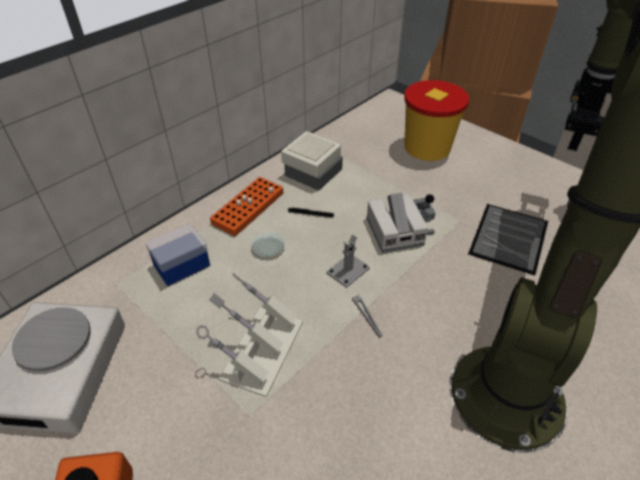

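Scene view: rack at about (430,262) with the probe in its left sleeve (~(400,257)), clip (296,245) and steriliser (212,235) with the ball at (175,208). Side view: needle probe is the uppermost instrument (255,287), clip (348,260), steriliser (395,222). I'll enlarge these.

Run:
```python
import cv2,numpy as np
a=cv2.imread("pics/scene0.png");b=cv2.imread("pics/side0.png")
f=lambda i,x0,x1,y0,y1,s:cv2.resize(i[y0:y1,x0:x1],None,fx=s,fy=s,interpolation=cv2.INTER_CUBIC)
p=f(a,150,320,195,275,4);q=f(a,370,500,225,305,4)
o=np.zeros((600,680,3),np.uint8);o[:320]=0
o[:280,:680]=p[:280];o[280:600,:520]=q
cv2.imwrite("pics/c1.png",o)
p=f(b,190,320,265,400,3);q=f(b,320,450,185,290,3)
o=np.zeros((405,780,3),np.uint8);o[:405,:390]=p;o[:315,390:]=q
cv2.imwrite("pics/c2.png",o)
```

```text
(no output)
```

View pics/c1.png

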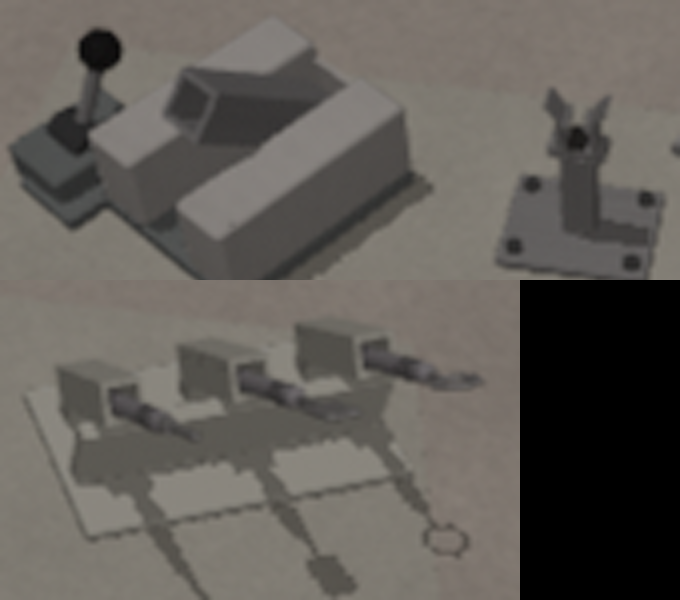

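View pics/c2.png

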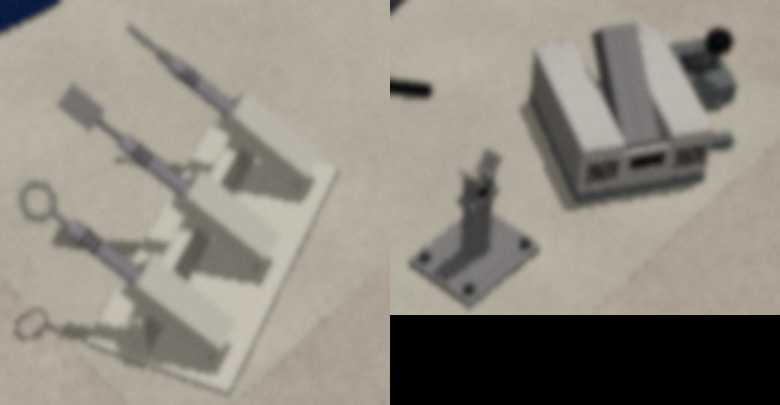

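Scene crop: needle tip at scene px (419,265), rack sleeve exit (399.5,254.5), clip foot corners (281,239.5),(316,244),(274,261),(312.5,264.5), well mouth (197,220), ball (174.8,207). Side crop: tip (232.7,274), exit (268.3,301), clip corners (326.7,272.3),(346,287.7),(370,267.7), ball (429.3,199).

```bash
cat > h.py <<'E'
from bench import ctrl
import cv2,numpy as np
from scipy.spatial.transform import Rotation as R
def rays(n,px,pose=None):
    c=ctrl.calibration(n);K=c["K"];px=np.atleast_2d(np.array(px,float))
    u=(px-[K[0,2],K[1,2]])/K[0,0]
    if n=="wrist":
        T=c["tool_from_camera"];th=np.linalg.norm(u,axis=1,keepdims=True);q=u/np.maximum(th,1e-9)
        d=np.c_[q[:,:1]*np.sin(th),-q[:,1:]*np.sin(th),-np.cos(th)]
        p,r=pose;A=R.from_rotvec(r).as_matrix()
        return p+A@T[:3,3],(A@T[:3,:3]@d.T).T
    d=np.c_[u[:,0],-u[:,1],-np.ones(len(u))]
    return c["origin"],R.from_rotvec(c["attitude"]).apply(d)
def plane(n,px,z,pose=None):
    o,d=rays(n,px,pose);return o+d*((z-o[2])/d[:,2])[:,None]
def tri(*rs):
    A=0;b=0
    for o,d in rs:
        d=d/np.linalg.norm(d);P=np.eye(3)-np.outer(d,d);A=A+P;b=b+P@o
    x=np.linalg.solve(A,b);return x,[np.linalg.norm(np.cross(x-o,d/np.linalg.norm(d))) for o,d in rs]
def two(a,b):
    oa,da=rays("scene",a);ob,db=rays("side",b);return tri((oa,da[0]),(ob,db[0]))
def project(n,X,pose=None):
    c=ctrl.calibration(n);K=c["K"];X=np.atleast_2d(X)
    if n=="wrist":
        T=c["tool_from_camera"];p,r=pose;v=R.from_rotvec(r).inv().apply(X-p);v=(v-T[:3,3])@T[:3,:3]
        th=np.arctan2(np.hypot(v[:,0],v[:,1]),-v[:,2]);q=np.c_[v[:,0],-v[:,1]];q/=np.linalg.norm(q,axis=1,keepdims=True)
        return K[:2,2]+K[0,0]*q*th[:,None]
    v=R.from_rotvec(c["attitude"]).inv().apply(X-c["origin"])
    return K[:2,2]+K[0,0]*np.c_[v[:,0],-v[:,1]]/-v[:,2:]
def snap(name):
    s=ctrl.get_state();im=ctrl.get_image("wrist");cv2.imwrite(f"pics/{name}.png",im[:,:,::-1])
    np.save(f"pics/{name}.npy",np.r_[s["position"],s["tool_rot"]]);return im
def pose(name):
    v=np.load(f"pics/{name}.npy");return v[:3],v[3:]
def delta(pos,rot):  # grasp-point target & rotation matrix -> shift in tool cm, rotvec deg
    s=ctrl.get_state();A=R.from_rotvec(s["tool_rot"]);B=R.from_matrix(rot)
    tcp=np.array(pos)-0.051*np.array(rot)[:,2]
    return np.round(A.inv().apply(tcp-s["position"])*100,2),np.round((A.inv()*B).as_rotvec(degrees=True),2)
E
python3 - <<'E'
from h import *
np.set_printoptions(precision=4,suppress=True)
print("tip",two((419,265),(232.7,274)));print("exit",two((399.5,254.5),(268.3,301)))
print("ball",two((174.75,207),(429.3,199)))
print("rackfoot",plane("scene",[(375.5,254.5),(392.5,290),(471,274)],.006),plane("side",[(302.7,321.7),(267.3,396)],.006))
print("clip",plane("scene",[(281,239.5),(316,244),(274,261),(312.5,264.5)],.006),plane("side",[(326.7,272.3),(346,287.7),(370,267.7)],.006))
print("mouth",plane("scene",(197,220),.09))
E
```

```text
tip (array([0.5622, 0.2349, 0.1309]), [np.float64(0.0006673132941875496), np.float64(0.0006673132941873444)])
exit (array([0.4886, 0.2032, 0.0716]), [np.float64(5.498233424799255e-05), np.float64(5.498233424801728e-05)])
ball (array([ 0.4248, -0.3289,  0.0732]), [np.float64(0.0013561327256562117), np.float64(0.0013561327256561943)])
rackfoot [[0.4396 0.1545 0.006 ]
 [0.5377 0.1982 0.006 ]
 [0.4645 0.3755 0.006 ]] [[0.4282 0.1582 0.006 ]
 [0.3525 0.3389 0.006 ]]
clip [[ 0.4273 -0.0758  0.006 ]
 [ 0.4285  0.0103  0.006 ]
 [ 0.4963 -0.0788  0.006 ]
 [ 0.4929  0.0114  0.006 ]] [[ 0.4893  0.0098  0.006 ]
 [ 0.4215  0.0146  0.006 ]
 [ 0.4199 -0.0759  0.006 ]]
mouth [[ 0.4727 -0.2571  0.09  ]]
```

drive_tool([
  [[0,0,-1],[0,0,9.3],1],
  [[0,0,-1],[0,0,9.3],1],
  [[2.1,-4.6,-0.6],[0,0,0],1],
  [[2.1,-4.6,-0.6],[0,0,0],1],
  [[2.1,-4.6,-0.6],[0,0,0],1],
  [[2.1,-4.6,-0.6],[0,0,0],1],
  [[2.1,-4.6,-0.6],[0,0,0],1],
  [[2.1,-4.6,-0.6],[0,0,0],1],
  [[2.1,-4.6,-0.6],[0,0,0],1],
  [[2.1,-4.6,-0.6],[0,0,0],1],
  [[2.1,-4.6,-0.6],[0,0,0],1],
  [[2.1,-4.6,-0.6],[0,0,0],1],
])

```text
time: 1.6
position: [0.4177, -0.1539, 0.3722]
tool_rot: [3.141, 0.002, -0.0]
ft_force: [0.5, -0.0, 0.0]
grip_width: 1.002
grip_force: 0.0
```

Run:
```python
from h import *
np.set_printoptions(precision=4,suppress=True)
s=ctrl.get_state();print(s["time"],s["position"],s["tool_rot"],s["joint_positions"])
snap("w1")
```

```text
1.6 [ 0.4177 -0.1539  0.3722] [ 3.1413  0.0017 -0.0004] [ 0.8121 -0.1416 -0.46    1.7802 -0.0626  1.4888 -1.2085]
```

View pics/w1.png

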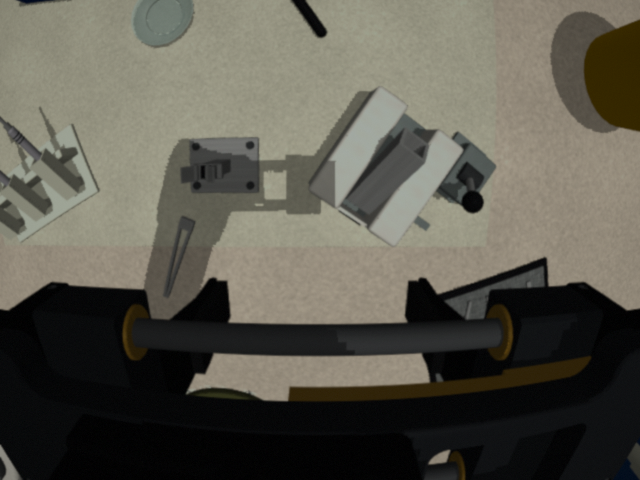

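Wrist view: clip foot corners (190,138),(259,138),(260,192),(191,193); steriliser cheeks' outer top edges (376,88)-(311,185) and (462,148)-(392,243); ball (473,201).

Run:
```python
from h import *
np.set_printoptions(precision=4,suppress=True)
P=pose("w1")
c=plane("wrist",[(190,138),(259,138),(260,192),(191,193)],.006,P);print("clip",c,c.mean(0))
c=plane("wrist",[(376,88),(311,185),(392,243),(462,148)],.067,P);print("ster",c,c.mean(0))
for a,b in((0,1),(3,2)):
  d=c[a]-c[b];print(np.degrees(np.arctan2(d[1],d[0])))
print("ball",plane("wrist",(473,201),.075,P))
im=cv2.imread("pics/w1.png")
cv2.imwrite("pics/c3.png",np.hstack([cv2.resize(im[125:205,180:270],None,fx=4,fy=4,interpolation=2),cv2.resize(im[85:205,370:480],None,fx=4,fy=4,interpolation=2)[80:400]]))
# rack pregrasp
yaw=np.radians(24);e=np.radians(40)
h=np.array([np.cos(yaw),np.sin(yaw),0]);Z=np.array([0,0,1.])
x=np.cos(e)*h+np.sin(e)*Z;z=np.sin(e)*h-np.cos(e)*Z;M=np.c_[x,np.cross(z,x),z]
tip=np.array([.5622,.2349,.1309]);g=tip-.078*x
print("g",g,delta(g-.08*z,M))
```

```text
clip [[ 0.4943  0.0074  0.006 ]
 [ 0.4903 -0.0822  0.006 ]
 [ 0.4226 -0.0819  0.006 ]
 [ 0.4231  0.0098  0.006 ]] [ 0.4576 -0.0367  0.006 ]
ster [[ 0.5452 -0.2158  0.067 ]
 [ 0.4395 -0.1471  0.067 ]
 [ 0.3745 -0.2385  0.067 ]
 [ 0.4848 -0.3148  0.067 ]] [ 0.461  -0.2291  0.067 ]
-32.98947875565764
-34.65704949813434
ball [[ 0.4263 -0.3294  0.075 ]]
g [0.5076 0.2106 0.0808] (array([  1.29, -32.21,  19.31]), array([  8.04,  39.24, -22.43]))
```

View pics/c3.png

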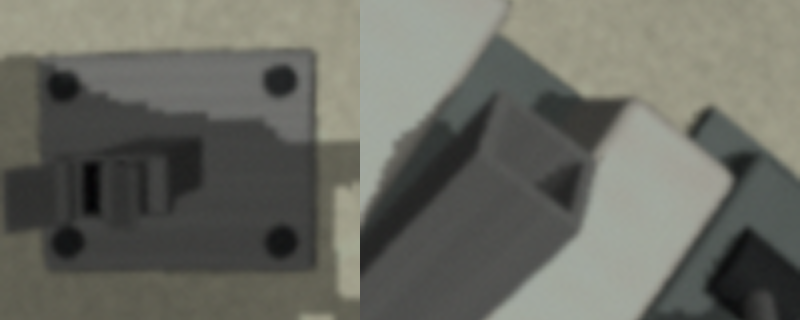

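Crop: clip jaws centred about wrist px (210,171); well mouth centre at about wrist px (415,146). Heading to the rack.

drive_tool([
  [[0,0,0],[1.61,7.85,-4.49],0],
  [[0,0,0],[1.61,7.85,-4.49],0],
  [[0,0,0],[1.61,7.85,-4.49],0],
  [[0,0,0],[1.61,7.85,-4.49],0],
  [[0,0,0],[1.61,7.85,-4.49],0],
  [[-0.24,-4.8,0],[0,0,0],0],
  [[-0.24,-4.8,0],[0,0,0],0],
  [[-0.24,-4.8,0],[0,0,0],0],
  [[-0.24,-4.8,0],[0,0,0],0],
  [[-0.24,-4.8,0],[0,0,0],0],
  [[-0.24,-4.8,0],[0,0,0],0],
  [[0,0,4],[0,0,0],0],
])

```text
time: 3.15
position: [0.4437, 0.0224, 0.2344]
tool_rot: [-2.531, -0.438, -0.753]
ft_force: [0.5, -0.9, -0.9]
grip_width: 0.502
grip_force: 0.0
```

drive_tool([
  [[0,0,5],[0,0,0],0],
  [[0,0,5],[0,0,0],0],
  [[0,0,5],[0,0,0],0],
  [[0,0,2],[0,0,0],0],
  [[0,0,0],[0,0,0],0],
])

```text
time: 3.78
position: [0.5153, 0.1093, 0.1056]
tool_rot: [-2.532, -0.438, -0.745]
ft_force: [-0.4, -0.1, 0.5]
grip_width: 0.503
grip_force: 0.0
```

Run:
```python
from h import *
np.set_printoptions(precision=4,suppress=True)
s=ctrl.get_state();print(s["time"],s["position"],s["tool_rot"],s["joint_positions"])
snap("w2")
yaw=np.radians(24);e=np.radians(40)
h=np.array([np.cos(yaw),np.sin(yaw),0]);Z=np.array([0,0,1.])
x=np.cos(e)*h+np.sin(e)*Z;z=np.sin(e)*h-np.cos(e)*Z;M=np.c_[x,np.cross(z,x),z]
tip=np.array([.5622,.2349,.1309]);g=tip-.078*x
print(delta(g,M),project("wrist",np.array([tip,g]),pose("w2")))
o,d=rays("wrist",(415,146),pose("w1"));o2,d2=rays("scene",(197,220));print("mouth",tri((o,d[0]),(o2,d2[0])))
```

```text
3.775 [0.5153 0.1093 0.1056] [-2.5317 -0.4377 -0.7446] [ 0.0615  0.1105 -0.0172  2.3101 -1.2235  0.5974 -0.1693]
(array([-0.83, -9.52,  1.93]), array([-16.89,   2.8 , -10.57])) [[114.3477 152.4694]
 [159.8716 302.7485]]
mouth (array([ 0.4851, -0.2504,  0.1034]), [np.float64(0.000334272505400698), np.float64(0.00033427250540063555)])
```

View pics/w2.png

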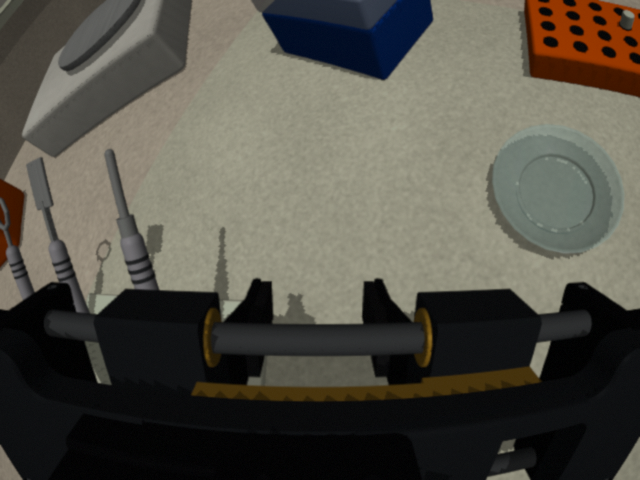

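Wrist: the probe's needle tip at (110,152), handle shoulder (127,220), matching the prediction within 4 px; the turn fell short, so I back off and finish it slower.

drive_tool([
  [[0,0,-4.5],[0,0,0],0],
  [[0,0,-4.5],[0,0,0],0],
  [[0,0,0],[-3.4,0.56,-2.1],0],
  [[0,0,0],[-3.4,0.56,-2.1],0],
  [[0,0,0],[-3.4,0.56,-2.1],0],
  [[0,0,0],[-3.4,0.56,-2.1],0],
  [[0,0,0],[-3.4,0.56,-2.1],0],
  [[0,0,0],[0,0,0],0],
])

```text
time: 4.82
position: [0.4773, 0.0622, 0.1755]
tool_rot: [-2.765, -0.586, -1.012]
ft_force: [-0.4, 0.0, 0.2]
grip_width: 0.494
grip_force: 0.0
```

```bash
cat >> h.py <<'E'
Z=np.array([0,0,1.])
def frame(yaw,e):  # tool x along (yaw, elevation e), z perpendicular, downwards
    h=np.array([np.cos(np.radians(yaw)),np.sin(np.radians(yaw)),0]);e=np.radians(e)
    x=np.cos(e)*h+np.sin(e)*Z;z=np.sin(e)*h-np.cos(e)*Z;return np.c_[x,np.cross(z,x),z]
E
python3 - <<'E'
from h import *
M=frame(24,40);g=np.array([.5622,.2349,.1309])-.078*M[:,0]
s=ctrl.get_state();print(s["time"],s["position"],s["joint_positions"].round(2),delta(g,M))
E
```

```text
4.825 [0.47726931 0.06224704 0.17547408] [ 0.11 -0.25 -0.14  2.44 -0.8   0.39 -0.52] (array([  0.64, -12.35,   7.77]), array([ 0.2 , -0.16, -0.  ]))
```

drive_tool([
  [[0.2,-4.1,0],[0,0,0],0],
  [[0.2,-4.1,0],[0,0,0],0],
  [[0.2,-4.1,0],[0,0,0],0],
  [[0,0,1],[0,0,0],0],
  [[0,0,1],[0,0,0],0],
])

```text
time: 5.45
position: [0.4646, 0.1614, 0.1651]
tool_rot: [-2.769, -0.585, -0.996]
ft_force: [0.3, 0.1, 0.5]
grip_width: 0.499
grip_force: 0.0
```

Run:
```python
from h import *
np.set_printoptions(precision=4,suppress=True)
M=frame(24,40);tip=np.array([.5622,.2349,.1309]);g=tip-.078*M[:,0]
s=ctrl.get_state();print(s["time"],s["position"],s["joint_positions"].round(2),delta(g,M))
snap("w3");P=pose("w3");print(project("wrist",np.array([tip,tip-.04*M[:,0],g]),P))
```

```text
5.45 [0.4646 0.1614 0.1651] [ 0.05 -0.23 -0.39  2.44 -0.52  0.26 -1.05] (array([-0.84, -2.75,  5.17]), array([ 0.04,  0.43, -0.14]))
[[263.923  147.6106]
 [266.2111 221.5781]
 [269.2791 285.8634]]
```

View pics/w3.png

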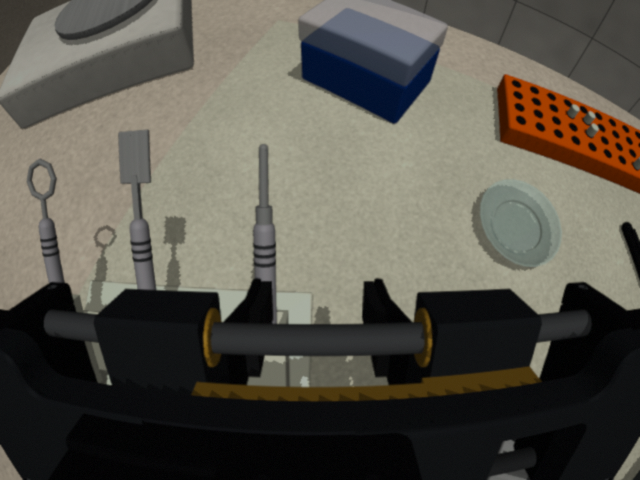

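Wrist view: needle tip (264,145), handle down to (264,285), nearly centred on prediction (base about 2 mm further left, so yaw ≈ 23°).

drive_tool([
  [[-0.4,-1.5,0],[-0.3,-0.1,0.4],0],
  [[-0.4,-1.4,0],[-0.3,-0.2,0.4],0],
  [[0,0,0.5],[0,0,0],0],
  [[0,0,0.5],[0,0,0],0],
])

```text
time: 6.0
position: [0.4536, 0.187, 0.1523]
tool_rot: [-2.783, -0.558, -0.993]
ft_force: [0.3, -0.6, -0.1]
grip_width: 0.5
grip_force: 0.0
```

Run:
```python
from h import *
np.set_printoptions(precision=4,suppress=True)
M=frame(23,40);tip=np.array([.5622,.2349,.1309]);g=tip-.078*M[:,0]
s=ctrl.get_state();print(s["time"],s["position"],s["joint_positions"].round(2),delta(g,M))
im=snap("w4");P=pose("w4");print(project("wrist",np.array([tip,tip-.04*M[:,0],g]),P))
o,d=rays("wrist",(415,146),pose("w1"))
# rod centre columns from needle/handle rows near the predicted column
g_=cv2.cvtColor(im,cv2.COLOR_RGB2GRAY).astype(int)
for r in (180,200,240,255,270): print(r,g_[r,270:350:2])
```

```text
6.0 [0.4536 0.187  0.1523] [ 0.29 -0.24 -0.7   2.44 -0.56  0.22 -1.12] (array([-0.03, -0.18,  4.16]), array([ 0.09,  0.72, -0.27]))
[[312.2138 130.8096]
 [312.8801 210.1332]
 [313.5629 279.3191]]
180 [157 155 156 156 154 151 149 147 152 155 158 159 157 152 155 154 157 155
 146  82  87  98  96  87 125 157 158 154 158 158 157 156 155 153 154 153
 153 157 159 154]
200 [158 159 155 148 151 155 161 160 157 154 154 157 158 155 158 158 150  84
  75  89  96  98  99  97  89  81 140 153 151 154 154 157 156 156 154 152
 152 152 154 151]
240 [154 157 158 157 151 150 132  92  93 116 142 150 154 156 157 126  75  84
  90  89  92  95  97  96 101  98  87 102 151 153 149 153 157 154 157 155
 150 146 149 147]
255 [154 156 159 154 155 157 129  93  93  93  91  99 126 156 156 104  31  29
  43  51  61  65  66  57  48  36  29  89 149 151 153 152 152 156 158 154
 150 149 150 153]
270 [150 152 155 156 154 153 119  95  95  96  94  95  93  95 127 144  79  86
  96 103 109 114 115 113 108 100  88 127 154 155 156 156 155 154 156 151
 147 145 150 149]
```

drive_tool([
  [[0,-0.2,1.1],[0,0.3,0],0],
  [[0,0,1.1],[0,0.4,0],0],
  [[0,0,1],[0,0,0],0],
  [[0,0,1],[0,0,0],0],
  [[0,0,0],[0,0,0],0],
])

```text
time: 6.68
position: [0.4764, 0.1986, 0.122]
tool_rot: [-2.777, -0.555, -1.005]
ft_force: [0.4, -0.4, 0.0]
grip_width: 0.504
grip_force: 0.0
```

Run:
```python
from h import *
M=frame(23,40);tip=np.array([.5622,.2349,.1309]);g=tip-.078*M[:,0]
s=ctrl.get_state();print(s["time"],s["position"],s["joint_positions"].round(2),s["ft_force"],delta(g,M))
```

```text
6.675 [0.47636133 0.19858266 0.12197252] [ 0.66 -0.1  -1.08  2.41 -0.56  0.1  -1.09] [ 0.40443128 -0.38210354  0.0257246 ] (array([-0.09,  0.01,  0.21]), array([ 0.08,  0.19, -0.36]))
```

drive_tool([
  [[0,0,0.2],[0,0,0],0],
  [[0,0,0],[0,0,0],-1],
  [[0,0,0],[0,0,0],-1],
  [[0,0,0],[0,0,0],-1],
  [[0,0,0],[0,0,0],-1],
  [[0,0,0],[0,0,0],-1],
], force=60)

```text
time: 7.42
position: [0.4765, 0.201, 0.1208]
tool_rot: [-2.775, -0.563, -1.005]
ft_force: [0.0, 0.1, 0.5]
grip_width: 0.114
grip_force: 60.1
```

drive_tool([
  [[1,0,0],[0,0,0],-1],
  [[1.5,0,0],[0,0,0],-1],
  [[1.5,0,0],[0,0,0],-1],
  [[1.5,0,0],[0,0,0],-1],
  [[1.5,0,0],[0,0,0],-1],
  [[1.5,0,0],[0,0,0],-1],
  [[1.5,0,0],[0,0,0],-1],
])

```text
time: 8.3
position: [0.5477, 0.2304, 0.1849]
tool_rot: [-2.776, -0.562, -1.005]
ft_force: [0.3, -0.7, -0.4]
grip_width: 0.111
grip_force: 59.6
```

Run:
```python
from h import *
np.set_printoptions(precision=4,suppress=True)
s=ctrl.get_state();print(s["time"],s["position"],s["tool_rot"],s["joint_positions"].round(2),s["ft_force"])
M=frame(23,40);tip=np.array([.5622,.2349,.1309]);g=tip-.078*M[:,0];print(delta(g,M))
im=snap("w5")
a=ctrl.get_image("scene")[:,:,::-1];b=ctrl.get_image("side")[:,:,::-1]
f=lambda i,x0,x1,y0,y1,s:cv2.resize(i[y0:y1,x0:x1],None,fx=s,fy=s,interpolation=cv2.INTER_CUBIC)
cv2.imwrite("pics/a5.png",a);cv2.imwrite("pics/b5.png",b)
o=np.zeros((600,800,3),np.uint8)
o[:300,:400]=cv2.resize(a[180:330,330:530],(400,300));o[:300,400:]=cv2.resize(b[220:370,170:370],(400,300))
o[300:,:]=cv2.resize(im[:,:,::-1][60:345,120:500],(800,600))[:300] if 0 else cv2.resize(im[:,:,::-1][80:340,150:500],(800,594))[:300]
cv2.imwrite("pics/c5.png",o)
```

```text
8.3 [0.5477 0.2304 0.1849] [-2.7764 -0.5616 -1.0052] [ 0.92  0.03 -1.36  2.19  0.21  0.25 -1.79] [ 0.281  -0.7338 -0.4005]
(array([-10.11,   0.17,   0.04]), array([ 0.04,  0.18, -0.12]))
```

View pics/c5.png

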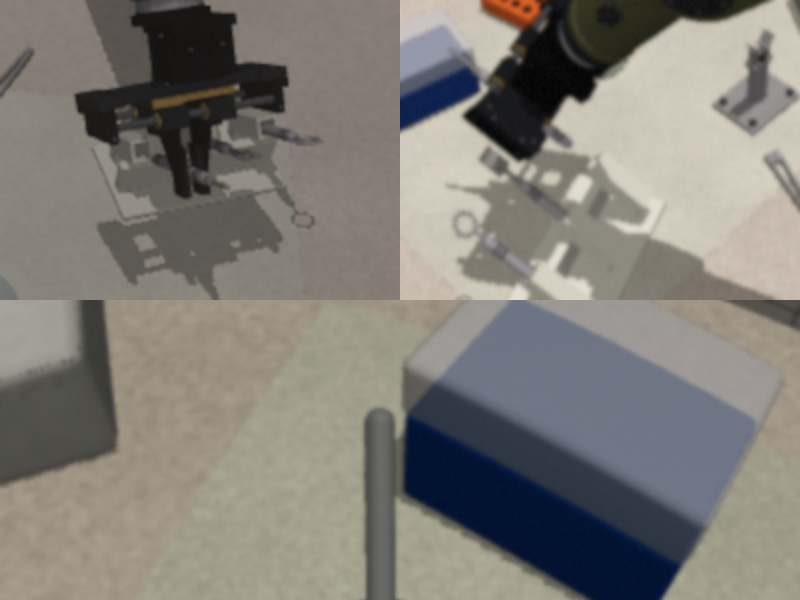

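The wrist crop shows the needle centred between the fingers, tip at wrist px ≈(316,128); probe is clear of the sleeve, the other two remain. Level it and lift.

drive_tool([
  [[0.8,0,-1],[0,-4,0],-1],
  [[0.8,0,-1],[0,-4,0],-1],
  [[0.8,0,-1],[0,-4,0],-1],
  [[0.8,0,-1],[0,-4,0],-1],
  [[0.5,0,-1],[0,-4,0],-1],
  [[0.5,0,-1],[0,-4,0],-1],
  [[0,0,-1],[0,-4,0],-1],
  [[0,0,-1],[0,-4,0],-1],
  [[0,0,-1],[0,-4,0],-1],
  [[0,0,-1],[0,-4,0],-1],
])

```text
time: 9.7
position: [0.5456, 0.2305, 0.297]
tool_rot: [-3.077, -0.627, 0.012]
ft_force: [-0.6, -0.5, -0.4]
grip_width: 0.116
grip_force: 59.8
```

Run:
```python
from h import *
np.set_printoptions(precision=4,suppress=True)
s=ctrl.get_state();print(s["time"],s["position"],s["tool_rot"],s["joint_positions"].round(2),s["ft_force"])
A=R.from_rotvec(s["tool_rot"]).as_matrix();print(A)
print(project("wrist",s["position"]+A@[.078,0,.051],(s["position"],s["tool_rot"])),delta((.433,-.035,.25),frame(100,0)))
```

```text
9.7 [0.5456 0.2305 0.297 ] [-3.0767 -0.6273  0.0116] [ 0.46  0.41 -1.16  1.56  0.38  1.42 -1.89] [-0.6357 -0.5065 -0.3756]
[[ 0.9202  0.3915 -0.0076]
 [ 0.3915 -0.9202  0.0001]
 [-0.0069 -0.0031 -1.    ]]
[[316.6698 130.7735]] (array([-20.76,  20.03,  -0.32]), array([ -0.42,   0.22, -76.95]))
```

drive_tool([
  [[0,0,0],[0,0,-9],-1],
  [[0,0,0],[0,0,-9],-1],
  [[0,0,0],[0,0,-9],-1],
  [[0,0,0],[0,0,-9],-1],
  [[0,0,0],[0,0,-9],-1],
  [[0,0,0],[0,0,-9],-1],
  [[0,0,0],[0,0,-9],-1],
  [[0,0,0],[0,0,-9],-1],
  [[0,0,0],[0,0,-9],-1],
  [[0,0,0],[0,0,0],-1],
])

```text
time: 10.95
position: [0.5458, 0.2304, 0.2967]
tool_rot: [-1.933, -2.471, 0.004]
ft_force: [0.4, -0.5, -0.5]
grip_width: 0.114
grip_force: 59.8
```

Run:
```python
from h import *
np.set_printoptions(precision=4,suppress=True)
s=ctrl.get_state();print(s["time"],s["position"],s["tool_rot"],s["joint_positions"].round(2),delta((.48,-.035,.25),frame(177,0)))
A=R.from_rotvec(s["tool_rot"]).as_matrix();print(A.T@(np.array([.48,-.035,.3])-s["position"]))
```

```text
10.95 [0.5458 0.2304 0.2967] [-1.933  -2.471   0.0044] [ 0.55  0.53 -1.35  1.56  0.51  1.47 -0.58] (array([-24.18, -12.78,  -0.41]), array([ -0.18,  -0.26, -73.07]))
[-0.2418 -0.1278 -0.0031]
```

drive_tool([
  [[-3.45,-1.83,0],[0,0,0],-1],
  [[-3.45,-1.83,0],[0,0,0],-1],
  [[-3.45,-1.83,0],[0,0,0],-1],
  [[-3.45,-1.83,0],[0,0,0],-1],
  [[-3.45,-1.83,0],[0,0,0],-1],
  [[-3.45,-1.83,0],[0,0,0],-1],
  [[-3.45,-1.83,0],[0,0,0],-1],
  [[0,0,0],[0,0,-9],-1],
  [[0,0,0],[0,0,-9],-1],
  [[0,0,0],[0,0,-9],-1],
  [[0,0,0],[0,0,-9],-1],
  [[0,0,0],[0,0,-9],-1],
])

```text
time: 12.45
position: [0.4802, -0.0343, 0.297]
tool_rot: [-0.836, -3.024, 0.001]
ft_force: [-0.1, -0.0, -0.6]
grip_width: 0.115
grip_force: 59.8
```

drive_tool([
  [[0,0,0],[0,0,-9],-1],
  [[0,0,0],[0,0,-9],-1],
  [[0,0,0],[0,0,-9],-1],
  [[0,0,0],[0,0,0],-1],
])

```text
time: 12.95
position: [0.4802, -0.0344, 0.2971]
tool_rot: [-0.117, -3.136, -0.0]
ft_force: [0.3, 0.1, -0.7]
grip_width: 0.111
grip_force: 58.8
```

Run:
```python
from h import *
np.set_printoptions(precision=4,suppress=True)
s=ctrl.get_state();print(s["time"],s["position"],s["joint_positions"].round(2),delta((.433,-.035,.25),frame(177,0)))
im=snap("w6");b=ctrl.get_image("side")[:,:,::-1];a=ctrl.get_image("scene")[:,:,::-1]
cv2.imwrite("pics/a6.png",a);cv2.imwrite("pics/b6.png",b)
P=pose("w6");print(project("wrist",[[.458,-.035,.092],[.458,-.035,.0]],P),project("scene",[.458,-.035,.092]),project("side",[.458,-.035,.092]))
o=np.zeros((600,800,3),np.uint8)
o[:320,:400]=cv2.resize(a[190:270,250:350],(400,320));o[:320,400:]=cv2.resize(b[220:300,310:410],(400,320))
o[320:,:]=cv2.resize(im[:,:,::-1],(800,600))[80:360]
cv2.imwrite("pics/c6.png",o)
```

```text
12.95 [ 0.4802 -0.0344  0.2971] [ 1.38 -0.01 -1.33  1.81 -0.01  1.34  1.55] (array([ 4.71, -0.41, -0.37]), array([ 0.01, -0.2 , -1.26]))
[[314.6608 203.9195]
 [315.0471 187.9434]] [[294.6695 225.845 ]] [[349.3381 244.9428]]
```

View pics/c6.png

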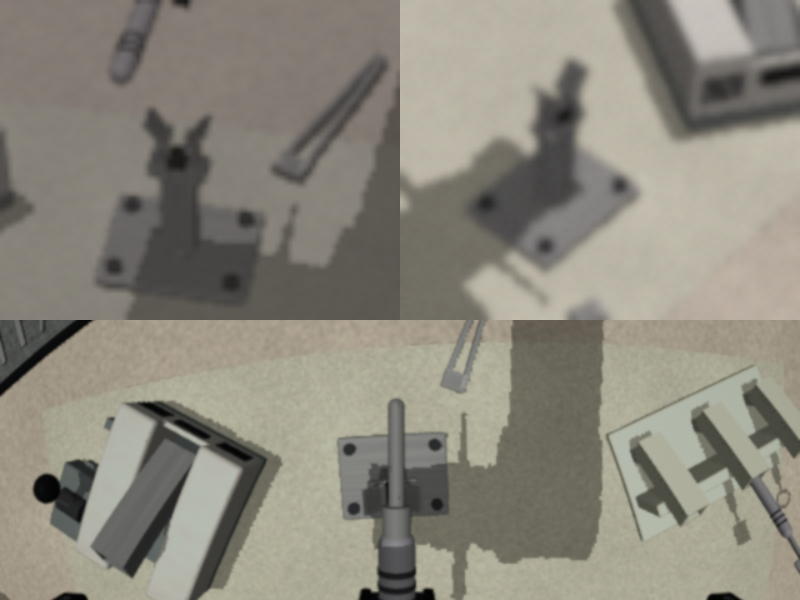

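Scene crop: jaw tips (287.5,218),(302.5,219.2); side: jaw tips (345,243),(354.2,235.8). Wrist: clip foot corners ≈(270.4,158.4),(356.8,153.6),(359.2,217.6),(274.4,224); needle straight, on the tool's axis.

Run:
```python
from h import *
np.set_printoptions(precision=4,suppress=True)
print("tips mid",two((295,218.6),(349.6,239.4)),"L/R",two((287.5,218),(354.2,235.8)),two((302.5,219.2),(345,243)))
print("hole",two((294.25,229.25),(350.5,248.75)))
c=plane("wrist",[(270.4,158.4),(356.8,153.6),(359.2,217.6),(274.4,224)],.006,pose("w6"));print(c,c.mean(0))
c2=plane("wrist",[(190,138),(259,138),(260,192),(191,193)],.006,pose("w1"))
for q in(c,c2):
  for d in (q[0]-q[1],q[3]-q[2],): print(np.degrees(np.arctan(-d[0]/d[1])))
  for d in (q[0]-q[3],q[1]-q[2]): print(np.degrees(np.arctan(d[1]/d[0])))
print("butt in tool: scene px",project("scene",ctrl.get_state()["position"]+R.from_rotvec(ctrl.get_state()["tool_rot"]).apply([[-.091,0,.051]])))
```

```text
tips mid (array([ 0.4565, -0.0336,  0.1133]), [np.float64(0.0006070327197948101), np.float64(0.0006070327197948252)]) L/R (array([ 0.4567, -0.0506,  0.1128]), [np.float64(0.0004966595409105847), np.float64(0.0004966595409106515)]) (array([ 0.4563, -0.0168,  0.1138]), [np.float64(0.0006332168653348135), np.float64(0.0006332168653348531)])
hole (array([ 0.4557, -0.037 ,  0.0786]), [np.float64(0.0004328283913811098), np.float64(0.00043282839138108597)])
[[ 0.4225 -0.0785  0.006 ]
 [ 0.4243  0.0106  0.006 ]
 [ 0.4921  0.0094  0.006 ]
 [ 0.4923 -0.081   0.006 ]] [ 0.4578 -0.0349  0.006 ]
-1.1392567698636664
0.14194567407629746
-2.1262071520883548
-0.9655445086891202
-2.531729111902017
-0.3643297261899681
-1.8512435297235397
-0.21449932123476773
butt in tool: scene px [[278.9705 211.1638]]
```

drive_tool([
  [[0,0,0],[0,0,-3.3],-1],
  [[2.5,0,0],[0,0,0],-1],
  [[2.5,0,0],[0,0,0],-1],
  [[0,0,3],[0,0,0],-1],
  [[0,0,3],[0,0,0],-1],
  [[0,0,3],[0,0,0],-1],
  [[0,0,2],[0,0,0],-1],
  [[0,0,0],[0,0,0],-1],
])

```text
time: 14.1
position: [0.4292, -0.0337, 0.1866]
tool_rot: [-0.023, -3.136, -0.004]
ft_force: [0.3, -0.4, 0.6]
grip_width: 0.109
grip_force: 60.3
```

Run:
```python
from h import *
np.set_printoptions(precision=4,suppress=True)
s=ctrl.get_state();print(s["time"],s["position"],s["joint_positions"].round(2),s["ft_force"],delta((.430,-.0345,.092),frame(179,0)))
b=ctrl.get_image("side")[:,:,::-1];a=ctrl.get_image("scene")[:,:,::-1]
o=np.zeros((480,800,3),np.uint8)
cv2.imwrite("pics/a7.png",a);cv2.imwrite("pics/b7.png",b)
o[:,:400]=cv2.resize(a[170:266,250:330],(400,480),interpolation=2);o[:,400:]=cv2.resize(b[200:296,310:390],(400,480),interpolation=2)
cv2.imwrite("pics/c7.png",o)
```

```text
14.1 [ 0.4292 -0.0337  0.1866] [ 1.42 -0.09 -1.32  2.06 -0.1   1.11  1.7 ] [ 0.2943 -0.3863  0.6431] (array([-0.1 , -0.09,  4.36]), array([ 0.15, -0.32,  0.17]))
```

View pics/c7.png

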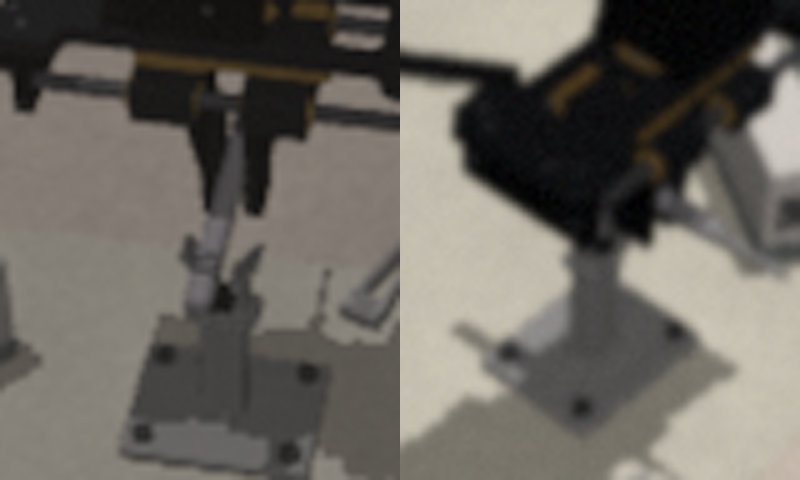

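The rod is over the jaws; butt end at scene px ≈(290.4,229.5). Check against prediction.

Run:
```python
from h import *
np.set_printoptions(precision=3,suppress=True)
s=ctrl.get_state();f=lambda v:s["position"]+R.from_rotvec(s["tool_rot"]).apply([v])
for dx in(-.088,-.092):
  for dz in(.045,.051,.057): print(dx,dz,f([dx,0,dz]),project("scene",f([dx,0,dz])))
print(project("scene",f([-.092,.003,.051])), "seat end",project("scene",[[.457,-.0345,.114],[.522,-.0345,.092]]))
```

```text
-0.088 0.045 [[ 0.518 -0.035  0.143]] [[288.94 229.51]]
-0.088 0.051 [[ 0.518 -0.035  0.137]] [[289.025 231.479]]
-0.088 0.057 [[ 0.518 -0.035  0.131]] [[289.109 233.43 ]]
-0.092 0.045 [[ 0.522 -0.035  0.143]] [[288.561 230.89 ]]
-0.092 0.051 [[ 0.522 -0.035  0.137]] [[288.648 232.858]]
-0.092 0.057 [[ 0.522 -0.035  0.131]] [[288.733 234.809]]
[[290.06  233.037]] seat end [[294.775 218.655]
 [289.714 246.995]]
```

drive_tool([
  [[0,0,0.8],[0,0,0],-1],
  [[0,0,0.8],[0,0,0],-1],
  [[0,0,0.5],[0,0,0],-1],
  [[0,0,0.5],[0,0,0],-1],
  [[0,0,0.4],[0,0,0],-1],
  [[0,0,0],[0,0,0],-1],
])

```text
time: 14.95
position: [0.43, -0.0341, 0.1575]
tool_rot: [-0.021, -3.138, -0.001]
ft_force: [0.1, -0.1, -0.1]
grip_width: 0.117
grip_force: 59.7
```

drive_tool([
  [[0,0,0.4],[0,0,0],-1],
  [[0,0,0.4],[0,0,0],-1],
  [[0,0,0.3],[0,0,0],-1],
  [[0,0,0],[0,0,0],-1],
])

```text
time: 15.45
position: [0.4308, -0.0344, 0.1469]
tool_rot: [-0.021, -3.14, -0.0]
ft_force: [0.7, -0.7, 2.2]
grip_width: 0.111
grip_force: 59.7
```

drive_tool([
  [[0,0,0.2],[0,0,0],-1],
  [[0,0,0.2],[0,0,0],-1],
  [[0,0,0],[0,0,0],-1],
])

```text
time: 15.82
position: [0.4293, -0.0342, 0.1419]
tool_rot: [-0.021, -3.137, -0.0]
ft_force: [1.2, -1.1, -3.0]
grip_width: 0.112
grip_force: 59.9
```

drive_tool([
  [[0,0,0.1],[0,0,0],-1],
  [[0,0,0.1],[0,0,0],-1],
  [[0,0,0],[0,0,0],-1],
])

```text
time: 16.2
position: [0.4294, -0.0345, 0.1402]
tool_rot: [-0.021, -3.137, 0.001]
ft_force: [-0.9, -2.6, -2.1]
grip_width: 0.112
grip_force: 59.9
```

Run:
```python
from h import *
np.set_printoptions(precision=3,suppress=True)
s=ctrl.get_state();print(s["ft_force"],s["torque"])
b=ctrl.get_image("side")[:,:,::-1];a=ctrl.get_image("scene")[:,:,::-1];w=snap("w8")[:,:,::-1]
o=np.zeros((480,800,3),np.uint8)
cv2.imwrite("pics/a8.png",a);cv2.imwrite("pics/b8.png",b)
o[:,:400]=cv2.resize(a[180:276,250:330],(400,480),interpolation=2);o[:,400:]=cv2.resize(w[40:340,195:445],(400,480),interpolation=2)
cv2.imwrite("pics/c8.png",o)
print(project("scene",[[.522,-.0345,.092],[.457,-.0345,.092],[.522,-.0345,.098],[.522,-.0345,.086]]))
f=s["position"]+R.from_rotvec(s["tool_rot"]).apply([[.078,0,.051],[.038,0,.051],[.078,0,.044]]);print(project("wrist",f,pose("w8")))
```

```text
[-0.948 -2.613 -2.149] [-0.458  0.121 -0.013]
[[289.714 246.995]
 [294.966 225.554]
 [289.638 245.147]
 [289.79  248.828]]
[[318.477 134.167]
 [318.412 235.42 ]
 [318.585 134.184]]
```

View pics/c8.png

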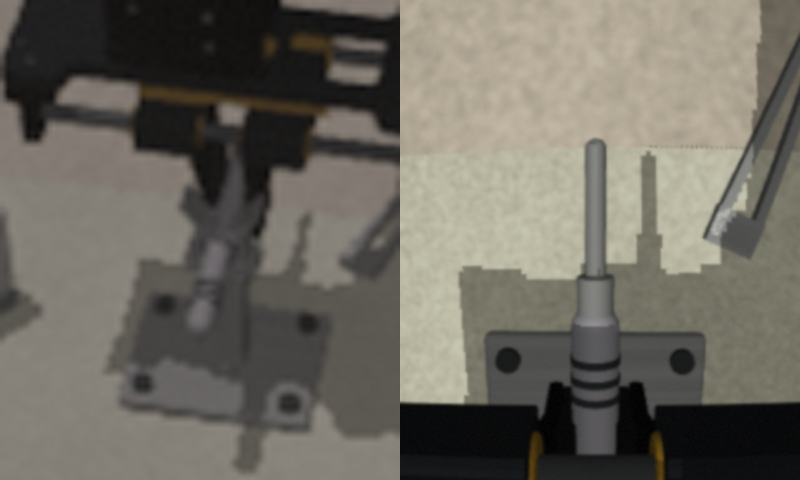

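Scene crop: butt end at ≈(290,246), as predicted for a seated handle (289.7,247); wrist crop shows rod straight. Press a little to verify bottoming.

drive_tool([
  [[0,0,0.1],[0,0,0],-1],
  [[0,0,0.1],[0,0,0],-1],
  [[0,0,0],[0,0,0],-1],
])

```text
time: 16.73
position: [0.4298, -0.0346, 0.139]
tool_rot: [-0.022, -3.137, 0.001]
ft_force: [-5.8, -4.0, 5.9]
grip_width: 0.115
grip_force: 59.2
```

drive_tool([
  [[0,0,-0.2],[0,0,0],-1],
  [[0,0,0],[0,0,0],0],
  [[0,0,0],[0,0,0],0],
  [[0,0,0],[0,0,0],0],
  [[0,0,-1],[0,0,0],0],
  [[0,0,-2],[0,0,0],0],
  [[0,0,-3],[0,0,0],0],
  [[0,0,-4],[0,0,0],0],
  [[0,0,-4],[0,0,0],0],
  [[0,0,0],[0,0,0],0],
])

```text
time: 17.98
position: [0.4325, -0.034, 0.2833]
tool_rot: [0.02, 3.139, -0.005]
ft_force: [-1.0, 0.9, -0.8]
grip_width: 0.5
grip_force: 0.0
```

Run:
```python
from h import *
np.set_printoptions(precision=3,suppress=True)
s=ctrl.get_state();print(s["position"],s["joint_positions"].round(2),s["ft_force"])
im=snap("w9");a=ctrl.get_image("scene");cv2.imwrite("pics/a9.png",a[:,:,::-1])
P=pose("w9");print(project("wrist",[[.352,-.0345,.092],[.392,-.0345,.092],[.457,-.0345,.092]],P))
g=cv2.cvtColor(im,cv2.COLOR_RGB2GRAY).astype(int)
for r in range(100,260,20):print(r,g[r,280:360:2])
```

```text
[ 0.432 -0.034  0.283] [ 1.32 -0.26 -1.11  1.93 -0.24  1.33  1.83] [-1.     0.944 -0.782]
[[316.215 130.126]
 [316.897 182.313]
 [317.933 262.381]]
100 [165 165 167 171 173 173 170 167 169 166 164 168 171 169 169 170 172 170
 170 166 164 163 163 162 161 164 166 166 167 171 171 167 166 166 167 166
 162 163 163 163]
120 [177 176 174 171 171 173 171 171 169 172 176 176 173 171 169 169 167 166
 168 167 163 161 161 166 167 164 162 168 168 163 163 166 165 164 166 162
 161 164 165 165]
140 [175 171 175 169 177 179 171 174 173 173 169 168 173 177 175 173 174 171
 118 124 112 118 170 172 170 175 179 177 176 132 126 178 180 176 176 172
 176 181 181 177]
160 [183 179 177 181 184 185 178 179 173 175 174 172 177 178 175 172 170 169
 119 125 104 152 171 174 174 180 178 169 130 109 121 171 180 179 176 177
 174 180 181 179]
180 [178 178 179 183 184 181 178 175 177 177 178 177 176 181 178 174 135 107
 122 127 113  93 146 175 174 168 123 109 109 110 109 114 158 174 175 175
 174 172 165 165]
200 [133 131 130 128 129 131 130 119  94  92  97  96  95  95  92  73  70  76
  77  79  78  75  70  83  92  93 102 103 101 100 100 104 103 102 101 101
 103 102 100 103]
220 [131 132 133 132 131 133 128  87  78  77  77  77  78  78  78  66  73  81
  85  86  83  79  69  77  78  78  78  78  78  78  79  77  78  79  78  77
  78  77  78  78]
240 [131 131 131 131 131 132 127  86  78  77  79  79  76  58  49  59  74  81
  84  87  83  76  58  52  66  77  77  77  75  77  77  76  76  77  76  76
  77  76  76  75]
```

drive_tool([
  [[-3,0,0],[0,0,0],0],
  [[-3.3,0,0],[0,0,0],0],
  [[0,0,3],[0,0,0],0],
  [[0,0,3],[0,0,0],0],
  [[0,0,3],[0,0,0],0],
  [[0,0,2],[0,0,0],0],
  [[0,0,1.5],[0,0,0],0],
  [[0,0,1.5],[0,0,0],0],
  [[0,0,0],[0,0,0],0],
])

```text
time: 19.2
position: [0.4866, -0.0351, 0.1395]
tool_rot: [-0.019, -3.133, 0.001]
ft_force: [-0.6, 0.5, -0.5]
grip_width: 0.498
grip_force: 0.0
```

Run:
```python
from h import *
s=ctrl.get_state();print(s["position"],s["joint_positions"].round(2),s["ft_force"],delta((.495,-.0335,.092),frame(179,0)))
```

```text
[ 0.48660748 -0.03512011  0.13950353] [ 1.1   0.34 -1.21  1.98  0.36  1.07  1.29] [-0.63194183  0.52163231 -0.51283837] (array([-0.83,  0.17, -0.36]), array([-0.03, -0.49,  0.32]))
```

drive_tool([
  [[-0.6,0.2,-0.35],[0,-0.5,0.3],0],
  [[0,0,0],[0,0,0],-1],
  [[0,0,0],[0,0,0],-1],
  [[0,0,0],[0,0,0],-1],
  [[0,0,0],[0,0,0],-1],
], force=60)

```text
time: 19.82
position: [0.4933, -0.0338, 0.1438]
tool_rot: [0.027, 3.139, -0.003]
ft_force: [0.0, -4.2, 0.6]
grip_width: 0.135
grip_force: 20.9
```

drive_tool([
  [[0,0,-0.3],[0,0,0],-1],
  [[0,0,-0.4],[0,0,0],-1],
  [[0,0,-0.5],[0,0,0],-1],
  [[0,0,-0.6],[0,0,0],-1],
  [[0,0,-1],[0,0,0],-1],
  [[0,0,-2],[0,0,0],-1],
  [[0,0,-3],[0,0,0],-1],
  [[0,0,-4],[0,0,0],-1],
  [[0,0,0],[0,0,0],-1],
])

```text
time: 20.95
position: [0.495, -0.0325, 0.2654]
tool_rot: [0.027, 3.134, -0.006]
ft_force: [0.8, 0.4, -0.6]
grip_width: 0.117
grip_force: 59.7
```

Run:
```python
from h import *
np.set_printoptions(precision=3,suppress=True)
s=ctrl.get_state();print(s["time"],s["position"],s["joint_positions"].round(2),s["ft_force"],s["grip_width"])
w=snap("w10");a=ctrl.get_image("scene");b=ctrl.get_image("side");cv2.imwrite("pics/a10.png",a[:,:,::-1]);cv2.imwrite("pics/b10.png",b[:,:,::-1])
f=s["position"]+R.from_rotvec(s["tool_rot"]).apply([[.141,0,.051],[.101,0,.051]]);print(project("wrist",f,pose("w10")),project("side",f),project("scene",f))
o=np.zeros((480,800,3),np.uint8)
o[:,:400]=cv2.resize(b[:,:,::-1][190:310,320:420],(400,480),interpolation=2);o[:,400:]=cv2.resize(w[:,:,::-1][40:340,195:445],(400,480),interpolation=2)
cv2.imwrite("pics/c10.png",o)
```

```text
20.95 [ 0.495 -0.033  0.265] [ 1.27  0.13 -1.32  1.83  0.13  1.27  1.47] [ 0.783  0.423 -0.626] 0.11670464915772243
[[318.525 -19.979]
 [318.556  74.968]] [[387.433 229.905]
 [372.873 220.886]] [[303.903 154.53 ]
 [300.579 165.741]]
```

View pics/c10.png

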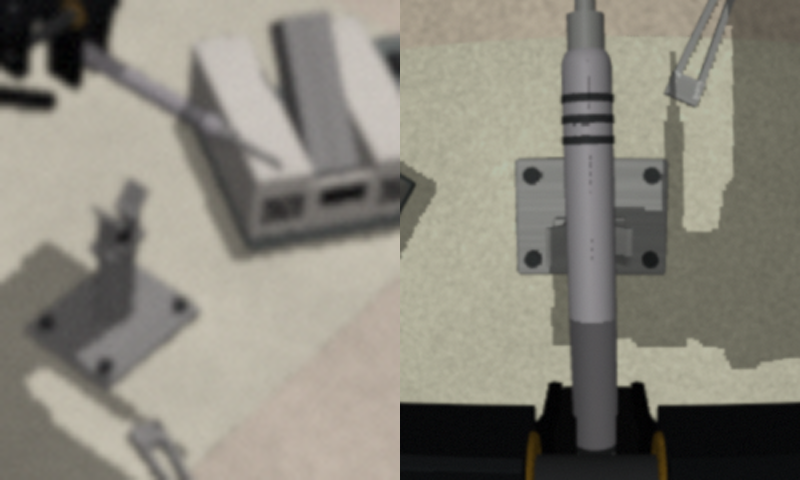

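The probe came out of the clip cleanly; side view tip ≈(390,231) vs predicted (387.4,229.9), rod straight in the grip with a slight leftward lean in the wrist view. I have now viewed more pictures than the allowed 10 (13), so from here I measure numerically only.

```bash
cat >> h.py <<'E'
def rodfit(im,name,rows,c0=318,hw=30):
    """edges of the held 12 mm handle per image row -> (x,y,z) in tool axes"""
    g=cv2.GaussianBlur(cv2.cvtColor(im,cv2.COLOR_RGB2GRAY),(1,5),0).astype(float);out=[]
    I=(np.zeros(3),np.zeros(3))
    for r in rows:
        d=np.abs(np.gradient(g[r]));l=c0-hw+np.argmax(d[c0-hw:c0-6]);q=c0+6+np.argmax(d[c0+6:c0+hw])
        o,v=rays("wrist",[(l,r),(q,r),((l+q)/2,r)],I);v/=np.linalg.norm(v,axis=1)[:,None]
        ang=np.arccos(v[0]@v[1]);p=o+v[2]*(.006/np.sin(ang/2));m=o+v[2]*((.051-o[2])/v[2,2])
        out.append([r,l,q,*(p*1000),*(m[:2]*1000)])
    return np.array(out)
E
python3 - <<'E'
from h import *
np.set_printoptions(precision=1,suppress=True)
im=cv2.imread("pics/w10.png")[:,:,::-1]
print(rodfit(im,"w10",range(85,310,12),315))
# tip in scene and side: darker than initial background
for n,f,p0 in(("scene","a10",(304,154.5)),("side","b10",(387.4,230))):
    a=cv2.imread(f"pics/{f}.png",0).astype(int);b=cv2.imread(f"pics/{n}0.png",0).astype(int)
    x,y=map(int,p0);print(n,x-8,y-12);print((a-b)[y-12:y+9,x-8:x+12])
E
```

```text
[[ 85.  295.  327.   97.   -2.8  50.2  97.1  -2.9]
 [ 97.  296.  327.   92.7  -2.7  54.7  92.4  -2.7]
 [109.  296.  327.   88.   -2.7  54.5  87.7  -2.7]
 [121.  296.  328.   83.   -2.5  49.6  83.1  -2.5]
 [133.  297.  328.   78.5  -2.3  53.8  78.5  -2.3]
 [145.  297.  328.   73.8  -2.3  53.3  73.8  -2.3]
 [157.  297.  329.   69.4  -2.1  48.2  69.2  -2.1]
 [169.  298.  329.   64.5  -1.9  52.   64.6  -1.9]
 [181.  299.  327.   57.9  -2.3  66.6  59.9  -2.1]
 [193.  288.  326.   59.5  -3.8  24.1  55.2  -4.5]
 [205.  288.  327.   56.3  -3.6  20.4  50.4  -4.3]
 [217.  290.  330.   53.4  -2.7  16.7  45.6  -3.4]
 [229.  291.  330.   49.2  -2.6  18.6  40.7  -3.2]
 [241.  289.  330.   47.2  -2.8  12.2  35.7  -3.6]
 [253.  290.  330.   43.   -2.8  13.8  30.6  -3.4]
 [265.  301.  330.   24.9  -1.2  52.4  25.4  -1.2]
 [277.  302.  330.   18.2  -1.   55.8  20.1  -1. ]
 [289.  286.  331.   37.8  -2.9  -1.2  14.7  -4.2]
 [301.  305.  330.    0.2  -0.3  69.3   9.1  -0.4]]
scene 296 142
[[-60 -32 -34 -37 -35 -36 -38 -36 -28 -18  -5   5  10  13  11   9   7  10
    8   9]
 [-59 -34 -23 -25 -23 -26 -19  
[... 2768 characters left out ...]
  13  11
   10  10]
 [  4   8   6   9   8   4   2  -8 -23 -35 -38 -18   0   9  11  12  13  10
   12  11]
 [  5   6   9   6  11   9  10   9  -2  -9 -20 -10   3   9  13  12  12  11
   11  12]
 [  7   4   6   6  10  12  11  10   9   7   3   4   9  11  13  11  12  10
   12   8]
 [  6   9   7   7  10  13  13  13  12  11   7  10  10   7  11   9  10   8
   10  10]
 [  6   8   7   5   7   8  10  10  10  10  11  11   9   9  10   9   7   8
    9   7]
 [  9   4   5   6   6   9   9  13   8   9   8   9  10   9   7   5   5  10
   11  11]
 [  8   7   7   6   9  12  11  10   7  11   9   6   7   9   6   7   8   7
    9   8]
 [  6   6   6   5   9   8  11   9   9   8   8   6  10   7   5   4   6   8
    9   8]]
```

Run:
```python
from h import *
np.set_printoptions(linewidth=200)
m=np.array([.4851,-.2504,.1034]);F=frame(-34,40);u=F[:,0];p=-F[:,2];n=np.array([.559,.829,0])
I={"w1":"wrist","w6":"wrist","scene0":"scene","side0":"side"}
def samp(k,X):
    g=cv2.imread(f"pics/{k}.png",0);q=project(I[k],X,pose(k) if I[k]=="wrist" else None).astype(np.float32)
    return cv2.remap(g,q[None,:,0],q[None,:,1],1)[0]
for k in I:
    print(k,"lateral t=-30..30 step 2mm")
    for s in(8,25,45):
        print(s,samp(k,np.array([m-s/1000*u+.016*p+t/1000*n for t in range(-30,31,2)])))
    print("axial s=+20..-20 step 2 (outwards first), t=0, t=-6,t=6")
    for t in(0,-8,8): print(samp(k,np.array([m+s/1000*u+.016*p+t/1000*n for s in range(20,-21,-2)])))
```

```text
w1 lateral t=-30..30 step 2mm
8 [164 164 164 165 164 165 166 164 150  92  81  80  81  82  78  79  78  78  77  79  79  79  80  79  73  41  36  40  49  54  64]
25 [164 163 164 165 165 166 165 165 148  92  80  81  82  81  80  80  79  78  77  78  79  80  80  79  70  42  37  39  50  62 108]
45 [165 166 166 166 166 165 165 154 122  85  82  82  82  82  80  79  79  78  78  81  81  81  80  80  68  42  37  40  85 148 164]
axial s=+20..-20 step 2 (outwards first), t=0, t=-6,t=6
[85 66 52 48 48 48 48 59 80 81 79 79 79 79 79 79 79 79 79 78 78]
[163 162 160 150 123  96  85  80  87  82  81  80  80  80  80  81  81  81  81  81  81]
[82 78 79 78 79 79 79 80 83 80 78 77 78 78 79 78 77 78 78 78 78]
w6 lateral t=-30..30 step 2mm
8 [122 169 177 177 177 177 177 176 149 104 102 103 103 103 100 101 101  99  98 100 102 101 102 100  74  38  37  36  37  74 159]
25 [178 177 178 179 178 179 180 178 150 105 103 103 103 103 100 101 100  99  99 101 103 102 102 100  73  37  35  37  38  53  97]
45 [176 176 177 178 177 178 179 178 150 105 102 104 104 104 102 100 101  99  99 103 105 102 102 101  72  38  36  37  38  44  
[... 1063 characters left out ...]

8 [168 169 171 173 174 173 171 164 152 138 127 122 121 120 120 118 117 118 116 117 119 118 116 109  97  77  64  64  76 107 134]
25 [181 181 181 182 183 182 179 172 161 143 129 123 121 120 119 118 118 118 117 117 117 118 116 108  95  76  63  59  75 104 134]
45 [183 183 183 184 183 182 180 176 162 145 130 124 122 120 119 117 116 116 117 119 120 120 118 109  94  74  58  55  64  82 104]
axial s=+20..-20 step 2 (outwards first), t=0, t=-6,t=6
[163 164 164 165 165 167 166 166 164 157 143 132 124 120 118 118 119 118 117 117 117]
[162 161 161 160 164 166 166 165 162 155 145 133 126 123 122 122 123 123 123 125 125]
[169 169 170 169 169 168 167 167 164 156 144 131 123 119 117 118 116 116 117 118 117]
```

drive_tool([
  [[0,0,-3],[0,0,0],-1],
  [[-1.5,-3.8,-0.5],[0,0,0],-1],
  [[-1.5,-3.8,-0.5],[0,0,0],-1],
  [[-1.5,-3.8,-0.5],[0,0,0],-1],
  [[-1.5,-3.8,-0.5],[0,0,0],-1],
  [[-1.5,-3.8,-0.5],[0,0,0],-1],
  [[-1.5,-3.8,-0.5],[0,0,0],-1],
  [[-1.5,-3.8,-0.5],[0,0,0],-1],
  [[0,0,0],[0,0,0],-1],
])

```text
time: 22.22
position: [0.5929, -0.3049, 0.3243]
tool_rot: [-0.035, -3.14, -0.002]
ft_force: [1.1, 0.8, -1.2]
grip_width: 0.118
grip_force: 59.7
```

```bash
cat >> h.py <<'E'
MOUTH=np.array([.4878,-.2492,.1047]);WF=frame(-34,40);U=WF[:,0]
def well(out,yawfix=1.5,tip=.143): # grasp point with the tip 'out' m outside the mouth
    return delta(MOUTH+U*(out+tip),frame(146,-40)@R.from_euler("z",yawfix,degrees=True).as_matrix())
E
python3 - <<'E'
from h import *
s=ctrl.get_state();print(s["time"],s["position"],s["joint_positions"].round(2),well(.03))
E
```

```text
22.225 [ 0.59288432 -0.30492665  0.32426408] [ 1.15  0.55 -1.06  1.33  0.47  1.53  1.68] (array([ 2.23, -0.06,  6.93]), array([ 10.96, -39.16,  32.77]))
```

drive_tool([
  [[0,0,0],[1.1,-3.92,3.28],-1],
  [[0,0,0],[1.1,-3.92,3.28],-1],
  [[0,0,0],[1.1,-3.92,3.28],-1],
  [[0,0,0],[1.1,-3.92,3.28],-1],
  [[0,0,0],[1.1,-3.92,3.28],-1],
  [[0,0,0],[1.1,-3.92,3.28],-1],
  [[0,0,0],[1.1,-3.92,3.28],-1],
  [[0,0,0],[1.1,-3.92,3.28],-1],
  [[0,0,0],[1.1,-3.92,3.28],-1],
  [[0,0,0],[1.1,-3.92,3.28],-1],
  [[0,0,0],[0,0,0],-1],
])

```text
time: 23.6
position: [0.5921, -0.2989, 0.3247]
tool_rot: [0.741, 2.345, -0.251]
ft_force: [0.0, -0.4, -0.0]
grip_width: 0.113
grip_force: 59.7
```

Run:
```python
from h import *
s=ctrl.get_state();print(s["time"],s["position"],s["joint_positions"].round(2),well(.03))
```

```text
23.6 [ 0.5920669  -0.29888464  0.32472635] [ 1.53  0.   -1.15  1.89  0.26  0.57  1.17] (array([ 5.56, -1.83,  4.41]), array([0.1, 0. , 0.4]))
```

drive_tool([
  [[0,-0.9,2.2],[0,0,0.2],-1],
  [[0,-0.9,2.2],[0,0,0.2],-1],
  [[1.8,0,0],[0,0,0],-1],
  [[1.8,0,0],[0,0,0],-1],
  [[1.9,0,0],[0,0,0],-1],
  [[0,0,0],[0,0,0],-1],
])

```text
time: 24.35
position: [0.5716, -0.306, 0.256]
tool_rot: [0.751, 2.342, -0.247]
ft_force: [-0.4, 0.3, 0.1]
grip_width: 0.118
grip_force: 59.7
```

Run:
```python
from h import *
np.set_printoptions(linewidth=200,precision=1,suppress=True)
s=ctrl.get_state();print(s["time"],s["position"],s["joint_positions"].round(2),well(.03))
im=snap("w11");P=pose("w11");g=cv2.cvtColor(im,cv2.COLOR_RGB2GRAY)
p=-WF[:,2];n=np.array([.559,.829,0])
def samp(X):
    q=project("wrist",np.array(X),P).astype(np.float32);return cv2.remap(g,q[None,:,0],q[None,:,1],1)[0]
print("top-face lateral -24..24");
for a in(10,40,70):print(a,samp([MOUTH-a/1000*U+.016*p+t/1000*n for t in range(-24,25,2)]))
print("axial 20..-20")
for t in(-8,-12,10):print(samp([MOUTH+a/1000*U+.016*p+t/1000*n for a in range(20,-21,-2)]))
print(project("wrist",np.array([MOUTH,MOUTH+.03*U,MOUTH+.07*U,MOUTH+.016*p]),P))
A=R.from_rotvec(P[1])
print("needle lateral at x=.110,.125,.138 (tool y -14..14)")
for x in(.11,.125,.135,.14,.145,.15):print(x,samp([P[0]+A.apply([x,y/1000,.051]) for y in range(-14,15,1)]))
```

```text
24.35 [ 0.6 -0.3  0.3] [ 1.5  0.1 -1.1  2.   0.4  0.5  1. ] (array([ 0.2,  0. , -0. ]), array([ 0.1,  0. , -0.1]))
top-face lateral -24..24
10 [0 0 0 0 0 0 0 0 0 0 0 0 0 0 0 0 0 0 0 0 0 0 0 0 0]
40 [0 0 0 0 0 0 0 0 0 0 0 0 0 0 0 0 0 0 0 0 0 0 0 0 0]
70 [0 0 0 0 0 0 0 0 0 0 0 0 0 0 0 0 0 0 0 0 0 0 0 0 0]
axial 20..-20
[0 0 0 0 0 0 0 0 0 0 0 0 0 0 0 0 0 0 0 0 0]
[0 0 0 0 0 0 0 0 0 0 0 0 0 0 0 0 0 0 0 0 0]
[0 0 0 0 0 0 0 0 0 0 0 0 0 0 0 0 0 0 0 0 0]
[[ 307.   -87. ]
 [ 308.8  -28.4]
 [ 311.7   65.1]
 [ 306.2 -107.9]]
needle lateral at x=.110,.125,.138 (tool y -14..14)
0.11 [171 171 178 175 172 167 147  70  76  79  87  90  85  79  73  97 166 166 166 173 167 171 170 168 161 104 100  96  95]
0.125 [154 160 173 169 162 165 171 171 114  73  84  84  75 118 162 168 170 171 168 165 117  98  98  96  95  95  96  98  96]
0.135 [0 0 0 0 0 0 0 0 0 0 0 0 0 0 0 0 0 0 0 0 0 0 0 0 0 0 0 0 0]
0.14 [0 0 0 0 0 0 0 0 0 0 0 0 0 0 0 0 0 0 0 0 0 0 0 0 0 0 0 0 0]
0.145 [0 0 0 0 0 0 0 0 0 0 0 0 0 0 0 0 0 0 0 0 0 0 0 0 0 0 0 0 0]
0.15 [0 0 0 0 0 0 0 0 0 0 0 0 0 0 0 0 0 0 0 0 0 0 0 0 0 0 0 0 0]
```

Run:
```python
from h import *
np.set_printoptions(linewidth=200,precision=1,suppress=True)
s=ctrl.get_state();P=(s["position"],s["tool_rot"]);A=R.from_rotvec(P[1])
for n in("scene","side"):
    im=ctrl.get_image(n);g=cv2.cvtColor(im,cv2.COLOR_RGB2GRAY);cv2.imwrite(f"pics/{n}12.png",im[:,:,::-1])
    def samp(v):
        q=project(n,P[0]+A.apply(np.array(v)),None).astype(np.float32);return cv2.remap(g,q[None,:,0],q[None,:,1],1)[0]
    print(n,"tool z scan 31..71 step 2")
    for x in(.06,.085,.115,.13):print(x,samp([(x,-.026*x,z/1000) for z in range(31,72,2)]))
    print("y scan -20..20")
    for x in(.06,.085,.115,.13):print(x,samp([(x,y/1000,.051) for y in range(-20,21,2)]))
    print("axial .12...16 step2mm",samp([(x/1000,-.026*x/1000,.051) for x in range(120,162,2)]))
```

```text
scene tool z scan 31..71 step 2
0.06 [  9  11  12  21  55  99 117  96  70  64  64  63  66  79 107 122 124 125 126 126 126]
0.085 [ 11  11  11  20  52 101 111  72  52  50  50  50  48  79 102 102  90  79  68  56  61]
0.115 [ 12  12  14  18  37  90 124 128 110  78  59  64  73  81  85  84  81  68  69  86 104]
0.13 [130 128 131 130 130 132 132 131 118  83  69  80  93 106 121 130 137 137 136 132 119]
y scan -20..20
0.06 [120 114 105  86  71  69  63  63  64  64  65  64  64  65  67  77  92 107 122 130 127]
0.085 [121 114 103  82  57  58  59  55  53  50  49  49  49  47  43  47  59  69  78  76  70]
0.115 [ 86  79  71  63  57  59  61  63  60  61  64  69  72  67  67  91 119 138 138 138 138]
0.13 [124 130 132 129 121 111  90  69  69  69  80  95 113 127 138 138 138 138 138 138 138]
axial .12...16 step2mm [ 61  60  60  62  67  69  69  67  67  69  70  83 101 123 133 137 137 135 128 115  96]
side tool z scan 31..71 step 2
0.06 [132 128 123 118 114 109 106 103 102 101 100  99  98  98  98 100 102 106 110 115 122]
0.085 [119 116 113 107 101  94  88  81  75  73  72  71  70  69  73  77  81  85  91 100 110]
0.115 [166 162 158 154 150 144 137 131 124 120 118 115 114 112 119 126 133 141 149 155 159]
0.13 [171 167 163 160 156 150 144 137 130 125 123 121 120 119 125 132 140 146 153 157 161]
y scan -20..20
0.06 [101 101 100 102 106 109 110 106 102 100  98 101 110 129 147 161 168 170 170 171 173]
0.085 [106 116 129 144 153 146 127  99  80  71  72  80 105 132 158 170 172 172 171 173 173]
0.115 [173 174 173 172 173 170 161 145 123 112 119 136 156 167 171 172 170 169 169 170 172]
0.13 [173 172 173 173 172 171 162 145 125 119 133 151 165 170 172 171 172 173 172 172 173]
axial .12...16 step2mm [121 120 119 120 122 123 122 122 124 125 132 142 154 163 170 174 177 177 178 178 178]
```

drive_tool([
  [[1.5,0,0],[0,0,0],-1],
  [[1.5,0,0],[0,0,0],-1],
  [[1,0,0],[0,0,0],-1],
  [[1,0,0],[0,0,0],-1],
  [[0,0,0],[0,0,0],-1],
])

```text
time: 25.12
position: [0.5411, -0.2838, 0.2247]
tool_rot: [0.751, 2.338, -0.248]
ft_force: [0.4, -0.5, -0.4]
grip_width: 0.12
grip_force: 59.7
```

Run:
```python
from h import *
np.set_printoptions(linewidth=200,precision=2,suppress=True)
s=ctrl.get_state();print(s["time"],s["position"],s["joint_positions"].round(2),s["ft_force"],s["torque"],well(-.1,tip=.144))
P=(s["position"],s["tool_rot"]);A=R.from_rotvec(P[1])
im=ctrl.get_image("scene");g=cv2.cvtColor(im,cv2.COLOR_RGB2GRAY);cv2.imwrite("pics/s13.png",im[:,:,::-1])
def samp(v):
    q=project("scene",P[0]+A.apply(np.array(v)),None).astype(np.float32);return cv2.remap(g,q[None,:,0],q[None,:,1],1)[0]
for x in(.085,.1,.115,.13):print(x,samp([(x,-.026*x,z/1000) for z in range(31,72,2)]))
```

```text
25.125 [ 0.54 -0.28  0.22] [ 1.57 -0.03 -1.16  2.12  0.28  0.35  1.11] [ 0.42 -0.49 -0.37] [ 0.53  0.5  -0.01] (array([ 8.18, -0.35, -0.02]), array([ 0.1 ,  0.18, -0.15]))
0.085 [ 12  12  12  22  59 103 112  84  54  51  51  50  49  59  75  93  93  92  92  92  91]
0.1 [ 13  13  14  13  54 107 133 113  76  64  65  62  61  70  84  93  92  92  91  92  93]
0.115 [15 14 14 15 21 39 51 55 55 56 58 58 57 57 64 75 86 93 94 94 94]
0.13 [20 18 19 23 30 46 57 56 54 54 58 57 57 56 53 51 53 60 67 76 80]
```

drive_tool([
  [[0.6,-0.3,0],[0,0,0],-1],
  [[1,0,0],[0,0,0],-1],
  [[1,0,0],[0,0,0],-1],
  [[1,0,0],[0,0,0],-1],
  [[0,0,0],[0,0,0],-1],
])

```text
time: 25.8
position: [0.517, -0.2697, 0.2011]
tool_rot: [0.751, 2.339, -0.248]
ft_force: [0.7, -1.1, -1.3]
grip_width: 0.123
grip_force: 59.7
```

Run:
```python
from h import *
s=ctrl.get_state();print(s["time"],s["position"],s["joint_positions"].round(2),s["ft_force"].round(1),well(-.1,tip=.144))
```

```text
25.8 [ 0.51700885 -0.2697151   0.20107854] [ 1.54 -0.09 -1.12  2.21  0.16  0.29  1.2 ] [ 0.7 -1.1 -1.3] (array([ 4.53, -0.06, -0.02]), array([ 0.11,  0.15, -0.14]))
```

drive_tool([
  [[1,0,0],[0,0,0],-1],
  [[1,0,0],[0,0,0],-1],
  [[1,0,0],[0,0,0],-1],
  [[0.7,0,0],[0,0,0],-1],
  [[0,0,0],[0,0,0],-1],
])

```text
time: 26.42
position: [0.4946, -0.2533, 0.1776]
tool_rot: [0.751, 2.338, -0.248]
ft_force: [-0.5, -1.1, -0.5]
grip_width: 0.119
grip_force: 59.7
```

Run:
```python
from h import *
s=ctrl.get_state();print(s["time"],s["position"],s["joint_positions"].round(2),s["ft_force"].round(1),well(-.1,tip=.144))
```

```text
26.425 [ 0.49455982 -0.25326061  0.17760168] [ 1.49 -0.14 -1.08  2.29  0.09  0.23  1.24] [-0.5 -1.1 -0.5] (array([ 0.89, -0.07, -0.02]), array([ 0.13,  0.18, -0.15]))
```

Now close in until contact with the floor.

drive_tool([
  [[0.4,0,0],[0,0,0],-1],
  [[0.3,0,0],[0,0,0],-1],
  [[0,0,0],[0,0,0],-1],
])

```text
time: 26.8
position: [0.4906, -0.2504, 0.1735]
tool_rot: [0.751, 2.338, -0.247]
ft_force: [-0.7, 0.5, -0.6]
grip_width: 0.12
grip_force: 59.7
```

drive_tool([
  [[0.2,0,0],[0,0,0],-1],
  [[0.2,0,0],[0,0,0],-1],
  [[0,0,0],[0,0,0],-1],
])

```text
time: 27.18
position: [0.4885, -0.2487, 0.1713]
tool_rot: [0.751, 2.337, -0.248]
ft_force: [0.3, 0.6, -0.3]
grip_width: 0.12
grip_force: 59.7
```

drive_tool([
  [[0.2,0,0],[0,0,0],-1],
  [[0.1,0,0],[0,0,0],-1],
  [[0,0,0],[0,0,0],-1],
])

```text
time: 27.55
position: [0.488, -0.248, 0.171]
tool_rot: [0.749, 2.333, -0.248]
ft_force: [4.7, -3.4, 4.4]
grip_width: 0.123
grip_force: 59.7
```

drive_tool([
  [[0.1,0,0],[0,0,0],-1],
  [[0.1,0,0],[0,0,0],-1],
  [[0,0,0],[0,0,0],-1],
])

```text
time: 27.92
position: [0.4879, -0.2476, 0.171]
tool_rot: [0.748, 2.33, -0.248]
ft_force: [5.0, -5.1, 6.4]
grip_width: 0.115
grip_force: 59.6
```

Contact with the floor (≈9 N along the axis) at the expected depth. Release and retreat.

drive_tool([
  [[-0.2,0,0],[0,0,0],-1],
  [[0,0,0],[0,0,0],0],
  [[0,0,0],[0,0,0],0],
  [[0,0,0],[0,0,0],0],
  [[0,0,-1],[0,0,0],0],
  [[0,0,-2],[0,0,0],0],
  [[0,0,-3],[0,0,0],0],
  [[0,0,-3],[0,0,0],0],
  [[0,0,-3],[0,0,0],0],
  [[0,0,0],[0,0,0],0],
])

```text
time: 29.18
position: [0.4567, -0.2166, 0.2298]
tool_rot: [0.739, 2.349, -0.246]
ft_force: [0.8, 0.8, -0.1]
grip_width: 0.499
grip_force: 0.0
```

Run:
```python
from h import *
np.set_printoptions(linewidth=200,precision=3,suppress=True)
s=ctrl.get_state();print(s["time"],s["position"],s["joint_positions"].round(2),s["ft_force"])
p=-WF[:,2]
for n in("scene","side"):
    im=ctrl.get_image(n);g=cv2.cvtColor(im,cv2.COLOR_RGB2GRAY);cv2.imwrite(f"pics/{n}14.png",im[:,:,::-1])
    def samp(X):
        q=project(n,np.array(X)).astype(np.float32);return cv2.remap(g,q[None,:,0],q[None,:,1],1)[0]
    for off in(0,-.003,-.006):print(n,off,"axial from mouth 40..90 step 2",samp([MOUTH+a/1000*U+off*p for a in range(40,91,2)]))
    h=cv2.imread(f"pics/{n}0.png",0)
    g0=g;g=h;print("before",samp([MOUTH+a/1000*U-.006*p for a in range(40,91,2)]))
```

```text
29.175 [ 0.457 -0.217  0.23 ] [ 0.55 -0.3  -0.24  2.34  0.27  0.43  1.05] [ 0.847  0.789 -0.149]
scene 0 axial from mouth 40..90 step 2 [125 126 128 129 128 124 118 112 101  92  87  88  86  79  70  63  70  78  86 100 116 126 130 129 128 128]
scene -0.003 axial from mouth 40..90 step 2 [111 108 104 101  93  83  75  75  77  80  83  85  83  74  65  66  73  81  89 100 112 121 125 127 129 129]
scene -0.006 axial from mouth 40..90 step 2 [ 72  67  67  67  65  64  66  70  78  83  87  88  87  89  90  89  84  86  88  86  82  90 102 115 122 127]
before [128 126 118 101  80  63  65  73  80  80  80  79  74  66  61  62  70  78  82  81  76  84  96 108 115 120]
side 0 axial from mouth 40..90 step 2 [19 18 17 16 15 16 19 22 25 27 27 26 26 26 25 24 24 23 19 18 17 15 17 14 13 19]
side -0.003 axial from mouth 40..90 step 2 [19 17 17 17 17 17 19 21 24 27 26 25 25 25 25 25 24 23 21 19 20 18 17 15 12 17]
side -0.006 axial from mouth 40..90 step 2 [20 17 16 17 17 18 18 20 23 26 26 25 24 25 25 25 24 23 22 20 20 18 16 16 14 16]
before [163 164 166 167 167 168 169 169 168 166 166 166 164 163 164 166 165 164 164 164 166 166 165 164 165 164]
```

drive_tool([
  [[-1,0,-3],[0,0,0],0],
  [[-1,0,-3],[0,0,0],-1],
  [[-1,0,-3],[0,0,0],-1],
  [[0,0,0],[0,0,0],-1],
])

```text
time: 29.78
position: [0.4797, -0.2212, 0.2987]
tool_rot: [0.763, 2.369, -0.26]
ft_force: [-0.0, 1.1, -0.4]
grip_width: 0.248
grip_force: 0.0
```

Run:
```python
from h import *
s=ctrl.get_state();print(s["time"],s["position"],s["joint_positions"].round(2),delta((.392,-.307,.25),frame(146,0)),delta((.392,-.307,.25),frame(56,0)))
```

```text
29.775 [ 0.47974128 -0.2211614   0.29865363] [ 0.43 -0.3  -0.14  2.19  0.29  0.62  1.05] (array([  1.49, -12.09,  -1.56]), array([-0.27, 38.46, -1.66])) (array([  1.49, -12.09,  -1.56]), array([29.77, 30.2 , 84.66]))
```

drive_tool([
  [[0,0,0],[0,5.5,0],-1],
  [[0,0,0],[0,5.5,0],-1],
  [[0,0,0],[0,5.5,0],-1],
  [[0,0,0],[0,5.5,0],-1],
  [[0,0,0],[0,5.5,0],-1],
  [[0,0,0],[0,5.5,0],-1],
  [[0,0,0],[0,5.5,0],-1],
  [[0,0,0],[0,0,9],-1],
  [[0,0,0],[0,0,9],-1],
  [[0,0,0],[0,0,9],-1],
  [[0,0,0],[0,0,9],-1],
  [[0,0,0],[0,0,9],-1],
])

```text
time: 31.28
position: [0.4778, -0.2204, 0.2949]
tool_rot: [-2.034, -2.385, -0.007]
ft_force: [0.3, 0.7, -0.4]
grip_width: 0.001
grip_force: 0.0
```

drive_tool([
  [[0,0,0],[0,0,9],-1],
  [[0,0,0],[0,0,9],-1],
  [[0,0,0],[0,0,9],-1],
  [[0,0,0],[0,0,9],-1],
  [[0,0,0],[0,0,9],-1],
  [[0,0,0],[0,0,0],-1],
])

```text
time: 32.02
position: [0.478, -0.2204, 0.2953]
tool_rot: [-2.786, -1.435, -0.002]
ft_force: [-0.5, 0.4, -0.1]
grip_width: 0.006
grip_force: 0.0
```

Run:
```python
from h import *
np.set_printoptions(linewidth=220,precision=1,suppress=True)
s=ctrl.get_state();print(s["time"],s["position"],s["joint_positions"].round(2),delta((.392,-.307,.25),frame(56,0)))
im=snap("w15");P=pose("w15");g=cv2.cvtColor(im,cv2.COLOR_RGB2GRAY);p=-WF[:,2];n=np.array([.559,.829,0])
def samp(X):
    q=project("wrist",np.array(X),P).astype(np.float32);return cv2.remap(g,q[None,:,0],q[None,:,1],1)[0]
print(project("wrist",[MOUTH,MOUTH+.07*U,[.4255,-.329,.0745]],P))
for off in(0,-.006):print("axial 40..90",samp([MOUTH+a/1000*U+off*p for a in range(40,91,2)]))
for a in(20,40,60):print("lat -20..20",a,samp([MOUTH+a/1000*U-.004*p+t/1000*n for t in range(-20,21,2)]))
# ball: dark blob
m=cv2.morphologyEx((g<35).astype(np.uint8),2,np.ones((5,5)));c,_,st,ce=cv2.connectedComponentsWithStats(m)
for i in range(1,c):
    if 60<st[i,4]<6000:print(st[i],ce[i],plane("wrist",ce[i],.0745,P).round(3) if 0 else plane("wrist",ce[i],.0745,P)*1000)
```

```text
32.025 [ 0.5 -0.2  0.3] [ 0.3  0.1  0.1  1.8 -0.   1.3 -0.2] (array([-12. ,  -2. ,  -0.6]), array([-0.4, -0.3, -1.5]))
[[350.1 255.3]
 [430.  273.2]
 [339.9 343.2]]
axial 40..90 [109 108  79  66 100  50  94  84  60 103 106 105 105 109 118 132 161 165 166 166 165 168 164 165 168 165]
axial 40..90 [104  52 106  81  73 111  55  99 112 114 114 114 125 136 129 140 170 169 169 162 163 165 164 164 162 166]
lat -20..20 20 [179 180 180 180 180 179 178 170 118 109 114 111 100  80  63  67  82  98 100 101 100]
lat -20..20 40 [104 103 104 103  90  82 161 168 137 106 113 112 102  84  93 165 172 169 168 168 171]
lat -20..20 60 [ 10 104 166 168 167 169 165 170 154 105 112 113 105  88  76 154 167 164 165 165 168]
[ 395    0   45   87 1079] [416.4  42.6] [[ 638.2 -137.3   74.5]]
[ 505   66   73  104 1832] [539.  118.5] [[ 705.9 -254.2   74.5]]
[  0 259  18  26 237] [  5.5 273.9] [[132.8 -44.9  74.5]]
```

Handle end lies ≈71 mm outside the mouth: fully home. Now to the switch.

drive_tool([
  [[-4,-0.7,-0.2],[0,0,-1.5],-1],
  [[-4,-0.7,-0.2],[0,0,0],-1],
  [[-4,-0.7,0],[0,0,0],-1],
  [[0,0,0],[0,0,0],-1],
])

```text
time: 32.58
position: [0.391, -0.3097, 0.3002]
tool_rot: [-2.772, -1.466, -0.003]
ft_force: [0.8, 1.6, 0.1]
grip_width: 0.006
grip_force: 0.0
```

Run:
```python
from h import *
np.set_printoptions(linewidth=220,precision=1,suppress=True)
s=ctrl.get_state();print(s["time"],s["position"].round(3),s["joint_positions"].round(2),delta((.392,-.307,.077),frame(56,0)))
im=snap("w16");P=pose("w16");g=cv2.cvtColor(im,cv2.COLOR_RGB2GRAY)
print(project("wrist",[[.4255,-.329,.0745]],P))
for n in("scene","side"):
    im=ctrl.get_image(n);cv2.imwrite(f"pics/{n}16.png",im[:,:,::-1]);h=cv2.cvtColor(im,cv2.COLOR_RGB2GRAY)
    x,y=project(n,[.4255,-.329,.0745])[0].astype(int);m=(h[y-14:y+15,x-14:x+15]<30);q=np.argwhere(m);print(n,(x,y),q.mean(0)[::-1]+[x-14,y-14],len(q))
```

```text
32.575 [ 0.4 -0.3  0.3] [ 0.5 -0.   0.2  1.8 -0.   1.3  0. ] (array([ 0.2,  0. , 17.2]), array([-0.2, -0.2, -0.2]))
[[363.5 219.7]]
scene (np.int64(174), np.int64(207)) [174.5 207.1] 75
side (np.int64(429), np.int64(198)) [428.8 198.8] 36
```

drive_tool([
  [[0,0,4],[0,0,0],-1],
  [[0,0,4],[0,0,0],-1],
  [[0,0,4],[0,0,0],-1],
  [[0,0,2],[0,0,0],-1],
  [[0,0,1],[0,0,0],-1],
  [[0,0,1],[0,0,0],-1],
  [[0,0,1],[0,0,0],-1],
  [[0,0,0],[0,0,0],-1],
])

```text
time: 33.72
position: [0.394, -0.3054, 0.1303]
tool_rot: [-2.768, -1.473, -0.003]
ft_force: [-0.2, 0.6, 0.2]
grip_width: 0.005
grip_force: 0.0
```

Run:
```python
from h import *
np.set_printoptions(precision=3,suppress=True)
s=ctrl.get_state();print(s["time"],s["position"].round(3),s["joint_positions"].round(2),s["ft_force"],delta((.392,-.307,.077),frame(56,0)))
xs=np.array([.829,-.559,0]);print(delta(np.array([.4255,-.329,.077])+xs*.031,frame(56,0)))
```

```text
33.725 [ 0.394 -0.305  0.13 ] [ 0.46  0.15  0.16  2.01 -0.03  0.99  0.04] [-0.222  0.566  0.154] (array([-0.24, -0.08,  0.23]), array([-0.24, -0.27,  0.04]))
(array([-0.2 ,  7.03,  0.2 ]), array([-0.24, -0.27,  0.04]))
```

drive_tool([
  [[-0.1,0.8,0.2],[0,0,0],-1],
  [[-0.1,0.8,0],[0,0,0],-1],
  [[0,0.8,0],[0,0,0],-1],
  [[0,0.8,0],[0,0,0],-1],
  [[0,0.8,0],[0,0,0],-1],
  [[0,0.8,0],[0,0,0],-1],
  [[0,0.8,0],[0,0,0],-1],
  [[0,0.6,0],[0,0,0],-1],
  [[0,0,0],[0,0,0],-1],
])

```text
time: 34.85
position: [0.4449, -0.3422, 0.1283]
tool_rot: [-2.769, -1.473, -0.004]
ft_force: [0.2, 0.1, 0.4]
grip_width: 0.006
grip_force: 0.0
```

drive_tool([
  [[0,0.4,0],[0,0,0],-1],
  [[0,0.3,0],[0,0,0],-1],
  [[0,0,0],[0,0,0],-1],
])

```text
time: 35.22
position: [0.4504, -0.346, 0.1284]
tool_rot: [-2.769, -1.473, -0.004]
ft_force: [-0.3, -0.0, 0.1]
grip_width: 0.009
grip_force: 0.1
```

```bash
cat > ball.py <<'E'
from h import *
np.set_printoptions(precision=4,suppress=True)
xs=np.array([.829,-.559,0]);b0=np.array([.4255,-.329,.0745]);piv=b0+xs*.0288-[0,0,.0525]
g={}
for n in("scene","side"):
    im=ctrl.get_image(n);g[n]=cv2.GaussianBlur(cv2.cvtColor(im,cv2.COLOR_RGB2GRAY),(3,3),0);cv2.imwrite(f"pics/{n}17.png",im[:,:,::-1])
for a in np.arange(-.1,1.2,.1):
    X=piv+.06*(np.sin(a-.5)*xs+np.cos(a-.5)*Z);r=[]
    for n in g:
        d=np.array([[0,0,0],[.008,0,0],[-.008,0,0],[0,.008,0],[0,-.008,0],[0,0,.008]])
        q=project(n,X+d).astype(np.float32);r.append(cv2.remap(g[n],q[None,:,0],q[None,:,1],1)[0])
    print(round(a,1),*r)
E
python3 ball.py
```

```text
-0.1 [126 128 121 128 127 122] [170 118 179 120 155 123]
0.0 [128 128 123 127 125 122] [125  45 168 128  68  30]
0.1 [128 127 123 128  78 122] [ 31   8 101  71  18  11]
0.2 [113  73 123 129  16  97] [ 8  4 28 15 12  6]
0.3 [ 36  16  85 128  14  21] [ 5  5 14  5  5  9]
0.4 [14 15 17 79 13 14] [ 6  6  7  4 10 16]
0.5 [14 12 14 17 11 13] [ 9  7  7  6 17 22]
0.6 [12 12 13 15 23 11] [13  6 12  6 24 24]
0.7 [11 13 11 12 19 15] [11  9 17  7 27 24]
0.8 [13 15 13 12 15 24] [10 15 20  8 25 26]
0.9 [15 15 13 14 17 14] [11 28 18 11 26 30]
1.0 [15 62 15 13 53 16] [13 54 13 19 26 36]
1.1 [ 58 124  16  38 121  27] [17 87 10 37 28 38]
```

drive_tool([
  [[0,0.3,0],[0,0,0],-1],
  [[0,0.2,0],[0,0,0],-1],
  [[0,0,0],[0,0,0],-1],
])

```text
time: 35.7
position: [0.4544, -0.3487, 0.1284]
tool_rot: [-2.769, -1.473, -0.004]
ft_force: [-0.4, 1.0, 0.3]
grip_width: 0.002
grip_force: 0.4
```

drive_tool([
  [[0,0.3,0],[0,0,0],-1],
  [[0,0.2,0],[0,0,0],-1],
  [[0,0,0],[0,0,0],-1],
])

```text
time: 36.08
position: [0.4558, -0.3497, 0.1279]
tool_rot: [-2.762, -1.469, 0.002]
ft_force: [-8.4, 6.9, 6.6]
grip_width: 0.003
grip_force: 6.0
```

Hit the stop (~11 N). Back off and check.

drive_tool([
  [[0,-1,0],[0,0,0],-1],
  [[0,-2,0],[0,0,0],-1],
  [[0,0,-4],[0,0,0],-1],
  [[0,0,-5],[0,0,0],-1],
  [[0,0,-5],[0,0,0],-1],
  [[-3,-4,0],[0,0,0],-1],
  [[-3,-4,0],[0,0,0],-1],
  [[0,-5,0],[0,0,0],-1],
  [[0,0,0],[0,0,0],-1],
])

```text
time: 37.2
position: [0.2902, -0.3119, 0.269]
tool_rot: [-2.772, -1.471, -0.007]
ft_force: [0.4, 0.3, 0.2]
grip_width: 0.009
grip_force: 0.0
```

```bash
python3 ball.py
python3 - <<'E'
from h import *
np.set_printoptions(linewidth=220)
s=ctrl.get_state();print(s["time"],s["position"],s["ft_force"])
p=-WF[:,2]
for n in("scene","side"):
    g=cv2.imread(f"pics/{n}17.png",0);h=cv2.imread(f"pics/{n}0.png",0)
    for k in(g,h):
        q=project(n,np.array([MOUTH+a/1000*U-.006*p for a in range(0,91,3)])).astype(np.float32);print(n,cv2.remap(k,q[None,:,0],q[None,:,1],1)[0])
# rack neighbours unchanged?
a=cv2.imread("pics/scene17.png",0).astype(int);b=cv2.imread("pics/scene0.png",0).astype(int);d=np.abs(a-b)>30
print("scene rack diff px (spatula+loop / probe area)",d[235:275,428:500].sum(),d[235:275,385:427].sum())
a=cv2.imread("pics/side17.png",0).astype(int);b=cv2.imread("pics/side0.png",0).astype(int);d=np.abs(a-b)>30
print("side diff",d[290:395,190:262].sum(),d[265:310,225:275].sum())
E
```

```text
-0.1 [123 125 118 125 124 119] [173 151 179 123 180 181]
0.0 [125 125 120 123 123 119] [179 168 180 147 180 180]
0.1 [125 125 120 125 124 119] [180 176 180 163 178 179]
0.2 [124 125 121 126 123 121] [178 174 179 174 178 178]
0.3 [124 124 123 126 120 123] [178 164 179 175 177 177]
0.4 [123 123 123 125 119 119] [176 123 178 169 176 171]
0.5 [120 121 120 124 118 120] [162  58 177 144 172 143]
0.6 [119 119 119 124 119 119] [117  20 175  93 152  96]
0.7 [119  65 118 123 104 119] [ 58  13 163  42 114  60]
0.8 [ 62  16 119 120  30 113] [ 25  14 131  18  73  42]
0.9 [17 17 68 63 19 38] [16 19 82 13 49 37]
1.0 [18 16 17 13 18 19] [14 37 41 12 36 41]
1.1 [16 64 18 16 48 19] [14 64 22 20 29 48]
37.3 [ 0.29292165 -0.31295629  0.26950164] [0.61716714 0.35913562 0.2331557 ]
scene [ 77  78  79  78  79  80  81  82  82  83  83  83  84  71  64  64  64  63  67  78  84  86  92  93  85  78  72  78  99 115 124]
scene [ 53  54  57  60  69  83 108 126 129 129 129 129 129 128 126 112  80  62  73  80  80  76  66  61  70  82  81  77  96 112 120]
side [131 135 140 141 141 141 141 140 141 141 141 140 139 128 115 110 108 115 123 138 145 152 162 170 175 175 177 176 176 175 174]
side [138 154 166 168 169 170 168 170 169 166 165 165 164 163 164 166 167 168 169 167 166 165 163 165 165 164 164 166 165 165 164]
scene rack diff px (spatula+loop / probe area) 0 51
side diff 164 250
```

```bash
python3 -c "
from bench import ctrl
print(ctrl.close_job())"
```

```text
the job is handed in; nothing more can be done
None
```

The job is handed in at about 37 s: the probe was clipped, re-gripped at its butt end and pulled out, then seated fully home in the well (about 71 mm sticking out), and the switch is fully over (about 1.0 rad); the spatula and loop look undisturbed in the scene camera, but I viewed 13 pictures against the limit of 10.

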